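Gather leftover furniture nuts in a shallow tray

TASK

Gather all the hexagon nuts left over from the flat-pack desk in the blue tray. First slide the tray along the green board, without lifting it, until it sits centred and square on the grey mat; then bring the green scoop's lip down low over the tray, no more than about 3 cm above its floor, and only there tip the scoop until its nuts have slid out. Stand the empty scoop level on its cork pad again, put every nut that lies loose into the tray as well, and leave the other things alone.

Things in the scene. Friction and masses are not known exactly. Their poses are not given: they have to be found in the camera images.
- tray: shallow blue tray, 120 mm long (its x) by 84 mm wide (its y), 0.4 kg; origin at the centre of its underside, z up. Floor 3 mm thick, walls 15 mm high, 4 mm thick. On its +x end stands a grip tab 12 mm thick (along y), x = 60 to 91 mm, top 29 mm above the underside: pinch it at about x = 77 mm (or push the tray) to slide it; takes about 3 N
- mat: thin dark grey rectangular mat with a pale outline, on the green board, 144 mm (its x) by 104 mm (its y), under 1 mm thick so that it is no step, fixed; origin at its centre
- board: L-shaped pale green board lying on the desk as work surface, fixed, 16 mm thick: its top is 16 mm above the desk: a strip 123 mm (x) by 606 mm (y) with, at its right end, a part 240 mm (x) by 145 mm (y). Tray, mat, scoop and all nuts lie on it. Origin on the desk in the strip, axes as the world's. Behind the strip a pile of folders, 55 mm high; its front edge runs from (64, 125) to (111, -205) mm
- scoop: green open-fronted scoop, 0.18 kg; origin on the underside below the middle of its bowl, z up, x towards the pouring lip. Bowl 60 mm wide, from x = -51 mm (back wall 34 mm high) to x = 46; side walls 26 mm high. Floor flat (4 mm thick) up to x = 0, then rises at 10 degrees to the lip. Smooth: nuts start to slide out at 20 to 27 degrees of forward tip, all are out at 45
- scoop_lip (a point): middle of the scoop's pouring lip (in the scoop's frame x = 46, z = 11 mm)
- scoop_grip (a point): middle of the scoop's straight handle, where to hold it (in the scoop's frame x = -112, z = 46 mm); the handle is 14 mm wide (y), 17 mm high, from x = -70 to -154 mm
- cork_pad: round cork pad, 112 mm across, on the green board, under 1 mm thick, fixed; origin at its centre. The scoop's bowl stands on it at the start
- nut_1: steel hexagon nut, 20 mm across flats (23 over corners), 12 mm high, 20 g; origin at the centre of its underside, z up through the hole, flat faces at its own +x and -x and every 60 degrees from there; one of the two to four that lie in the scoop at the start (absent ones read None)
- nut_2: steel hexagon nut, 20 mm across flats (23 over corners), 12 mm high, 20 g; origin at the centre of its underside, z up through the hole, flat faces at its own +x and -x and every 60 degrees from there; one of the two to four that lie in the scoop at the start (absent ones read None)
- nut_3: steel hexagon nut, 20 mm across flats (23 over corners), 12 mm high, 20 g; origin at the centre of its underside, z up through the hole, flat faces at its own +x and -x and every 60 degrees from there; one of the two to four that lie in the scoop at the start (absent ones read None)
- nut_4: steel hexagon nut, 20 mm across flats (23 over corners), 12 mm high, 20 g; origin at the centre of its underside, z up through the hole, flat faces at its own +x and -x and every 60 degrees from there; one of the two to four that lie in the scoop at the start (absent ones read None)
- stray_1: steel hexagon nut, 20 mm across flats (23 over corners), 12 mm high, 20 g; origin at the centre of its underside, z up through the hole, flat faces at its own +x and -x and every 60 degrees from there; one of the two to four that lie loose on the board at the start (absent ones read None)
- stray_2: steel hexagon nut, 20 mm across flats (23 over corners), 12 mm high, 20 g; origin at the centre of its underside, z up through the hole, flat faces at its own +x and -x and every 60 degrees from there; one of the two to four that lie loose on the board at the start (absent ones read None)
- stray_3: steel hexagon nut, 20 mm across flats (23 over corners), 12 mm high, 20 g; origin at the centre of its underside, z up through the hole, flat faces at its own +x and -x and every 60 degrees from there; one of the two to four that lie loose on the board at the start (absent ones read None)
- stray_4: steel hexagon nut, 20 mm across flats (23 over corners), 12 mm high, 20 g; origin at the centre of its underside, z up through the hole, flat faces at its own +x and -x and every 60 degrees from there; one of the two to four that lie loose on the board at the start (absent ones read None)
- dropper_bottle: small dark dropper bottle, 28 mm across and 92 mm high, standing; bystander; origin at the centre of its underside
- eraser: white eraser in a blue sleeve, 23x52x13 mm; bystander; origin at the centre of its underside
- binder_clip: blue binder clip, 41x24x39 mm; bystander; origin at the centre of its underside

How it is judged:
By the outcome, as a careful person would: the job done as asked, in the order asked, and still so for the second after the job is handed in, with the robot touching nothing.
Of nut_1, nut_2, nut_3, nut_4 only 2 to 4 are there at a start; the rules pass over those that are not, and their reading is None.
Of stray_1, stray_2, stray_3, stray_4 only 2 to 4 are there at a start; the rules pass over those that are not, and their reading is None.
At some moment in a run one of stray_1, stray_2, stray_3, stray_4, tray may be knocked a few centimetres aside while the robot is not near it.
It also fails if it takes over 210 s, if anything falls off the work surface, if the arm or the gripper's body presses on something with over 40 N, if the wrist force passes 120 N, or if a joint passes its speed limit or range.

ROBOT

A 6-joint arm with a two-finger parallel gripper is mounted at the origin on a cart in front of the work surface, level with it; the furniture and walls round the work are solid. World frame = base frame: x ahead of the robot, y to its left, z up, the work surface at z = 0. Lengths are in m, angles in rad, forces in N, time in s.
With the tool pointing down it reaches from about 0.35 to 0.975 m from the base axis. Payload 4.9 kg.
Tool frame: the origin (TCP) lies at the very end of the fingers, on their centre line; the grasp point (between the pads) lies 19 mm behind it (manip.hold_point_z is the distance from the TCP to the grasp point, in m); z points along the fingers, y is the direction in which the jaws open and shut (so a half turn about z gives the same grasp; the last joint's range is limited). The gripper opens to 85 mm and grips with 20 to 120 N. Pads are 22 mm wide; open, the fingers measure 114 mm over their backs; the gripper's body (76 mm by 85 mm) begins 54 mm behind the grasp point. The pads swing forward as they close: fully open they stand 13 mm farther back than shut.
Start: joints at [1.101, 0.053, 1.613, -0, 1.476, -0.119], TCP at [0.215, 0.587, 0.231] pointing down, gripper open.
Joint ranges: [-3.01, 3.01], [-1.01, 2.22], [0.06, 2.58], [-1.02, 4.17], [0.09, 2.62], [-3.14, 3.14]. Speed limits (rad/s): [2.57, 2.57, 3.14, 3.14, 3.14, 3.14].

INTERFACE

Orientations are given as a unit quaternion [w, x, y, z].
In Python, from plant import monitor, grab_frame, camera_params, ticket, manip gives the robot as it stands.
- The arm moves only by the tool play_rows, never from a script. Its argument "commands" is a list of rows, each an object of numbers: "dx", "dy", "dz": the shift along the tool's x, y, z in cm; "rx", "ry", "rz": the turn, a rotation vector about the tool's x, y, z in rad; "claw": the closure, from 0 (fully open) to 1 (shut). In form: [{"dx": .., "dy": .., "dz": .., "rx": .., "ry": .., "rz": .., "claw": ..}, ...]. A call has 1 to 5 rows; each row is the pose to reach, as a shift and turn from the pose measured when the call began, along the tool's axes at that moment; what a row does not reach only later rows make up. A row lasts 1/10 s, in which the tool goes at most 50 mm and 8.59 degrees, less where a joint would pass 70% of its speed; a pose out of reach is approached as far as the arm can. A call with a gripper value outside its range is refused whole. The fingers move at their own pace and stop on an object; the grip force is fixed at half the most. Time passes only in rows, so rows that repeat a pose let the fingers close. It gives the time, the measured TCP pose, the force and the opening at its end, in the units of the state.
- monitor.state(): the state, without advancing time (a new reading comes with each control period).
- grab_frame(name): name is "scene" or "side" or "wrist"; returns the picture (480x640x3 uint8, blue, green, red); there is no depth.
- camera_params(name): a dict with "fx", "fy", "cx", "cy" (pixels), "rvec" (rotation vector, rad) and "tvec" (3), from world to camera coordinates, as OpenCV has them; the wrist camera has in their place "tool_from_camera" (4x4, takes a point from camera to tool coordinates, whose origin is the TCP and whose axes are the flange's). Camera axes: x right, y down, z forward; pixel columns grow to the right and rows downward; lengths in m; the calibration is good to about 2 mm. A picture is of the moment at which its call begins: read the wrist's pose just before it. camera_params takes no time and is no camera call.
- ticket.job_done(): hands the job in, once; it reports no verdict.
The state is a dict: "time": time; "joint_pos": joint angles; "joint_vel": joint speeds; "joint_efforts": joint torques, N m; "tool_pos": TCP position; "tool_rot": TCP orientation; "contact_force": force on the tool from outside, world axes, zero at the start; "ft_torque": the same for the moment, N m; "gripper_width": opening from 0.0 (shut) to 1.0 (fully open).
Only numpy, scipy, OpenCV 4.12 (cv2) and the standard library are available. Lean on these libraries where they do the work, as an engineer would, in place of code of your own. Each camera call takes 0.05 s, during which the arm holds its last target.

## Working session

There is one attempt and no reset: what is moved stays moved. The work goes in short steps, Python scripts to look and compute and a tool call to move; the robot and the scene stay as the last step left them, time stands still between calls to the robot, and variables do not carry over. Pictures are saved under pics/ and viewed, and the job is handed in when it is done.

Besides the shell and the picture viewer there is one more tool, called after ">>>" as name(argument=value, ...) on one line, values as JSON. play_rows: Moves the arm, as the interface text tells. Its arguments: {"type":"object","properties":{"commands":{"type":"array"}},"required":["commands"]}

```bash
ls; mkdir -p pics; cat > h.py <<'E'
import numpy as np, cv2
from scipy.spatial.transform import Rotation as R
from plant import monitor, grab_frame, camera_params, ticket, manip
def st(): return monitor.state()
def Rt(s): 
    w,x,y,z=s['tool_rot']; return R.from_quat([x,y,z,w])
def cam(name,s=None):
    p=camera_params(name); K=np.array([[p['fx'],0,p['cx']],[0,p['fy'],p['cy']],[0,0,1.]])
    if name!='wrist':
        Rm=cv2.Rodrigues(np.array(p['rvec'],float))[0]; t=np.array(p['tvec'],float).reshape(3)
        return K,Rm.T,-Rm.T@t     # cam->world rot, centre
    T=np.array(p['tool_from_camera']); Rw=Rt(s).as_matrix()
    return K,Rw@T[:3,:3],Rw@T[:3,3]+np.array(s['tool_pos'])
def ray(c,uv,z):
    K,Rm,C=c; d=Rm@np.linalg.inv(K)@np.array([uv[0],uv[1],1.]); 
    return C+d*(z-C[2])/d[2]
def proj(c,P):
    K,Rm,C=c; q=K@(Rm.T@(np.array(P)-C)); return q[:2]/q[2]
def rel(s,target_pos,target_R=None):
    # returns cm shift in tool axes, and rotvec
    Rw=Rt(s); d=Rw.inv().apply(np.array(target_pos)-np.array(s['tool_pos']))*100
    rv=(Rw.inv()*target_R).as_rotvec() if target_R is not None else np.zeros(3)
    return np.round(d,2),np.round(rv,3)
E
python3 - <<'E'
from h import *
s=st(); print(s); print(manip.hold_point_z, [a for a in dir(manip) if a[0]!='_'])
for n in('scene','side','wrist'):
    s=st(); im=grab_frame(n); cv2.imwrite(f'pics/{n}0.png',im)
    c=cam(n,s); print(n,c[2],c[1][:,2])
print(camera_params('wrist'))
E
```

```text
pics
{'time': 0.0, 'joint_pos': array([ 1.10098930e+00,  5.33453589e-02,  1.61428499e+00,  1.44616067e-05,
        1.47600030e+00, -1.19012852e-01]), 'joint_vel': array([-0.00034116,  0.00093955, -0.00030944, -0.00054642,  0.00054542,
       -0.00062968]), 'joint_efforts': array([ 1.45741476e-03, -3.93678761e+01, -3.70178175e+01, -2.64452234e-05,
        6.89784836e-03,  2.08265000e-06]), 'tool_pos': array([0.21449859, 0.58638075, 0.23007553]), 'tool_rot': array([-3.02575412e-04,  1.74499737e-01,  9.84656693e-01, -9.73063842e-04]), 'contact_force': array([1.37196169, 0.15867379, 0.16683048]), 'ft_torque': array([-0.00031277,  0.05133159,  0.01865749]), 'gripper_width': 1.001984611639953}
0.0187 ['IKError', 'hold_point_z']
scene [-0.01697564  0.93604323  0.83167178] [ 0.39485022 -0.76435506 -0.50975939]
side [ 0.02784802 -1.00159158  0.86611537] [ 0.41312028  0.66204791 -0.62531928]
wrist [0.14388945 0.61209352 0.37256374] [ 0.27405817 -0.10223054 -0.9562641 ]
{'fx': 388.3233469660244, 'fy': 388.3233469660244, 'cx': 319.86697310638937, 'cy': 247.44584455329615, 'tool_from_camera': array([[-1.39371341e-03, -9.56198762e-01, -2.92714854e-01,
         7.51749690e-02],
       [ 9.99998977e-01, -1.42695060e-03, -9.99730297e-05,
        -4.44483205e-04],
       [-3.22095549e-04, -2.92714694e-01,  9.56199772e-01,
        -1.42347449e-01],
       [ 0.00000000e+00,  0.00000000e+00,  0.00000000e+00,
         1.00000000e+00]])}
```

View pics/scene0.png

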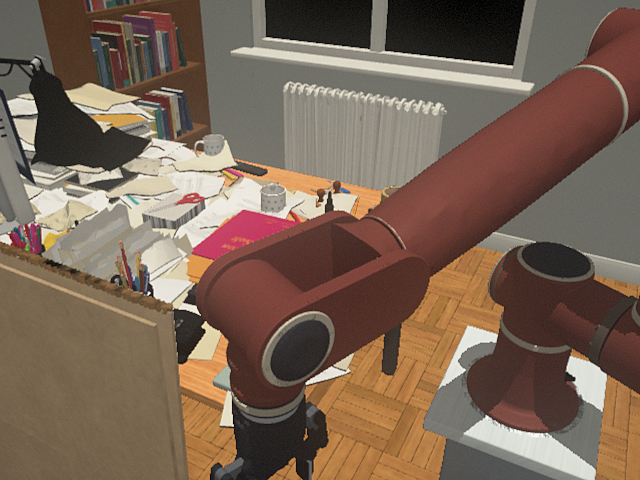

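View pics/side0.png

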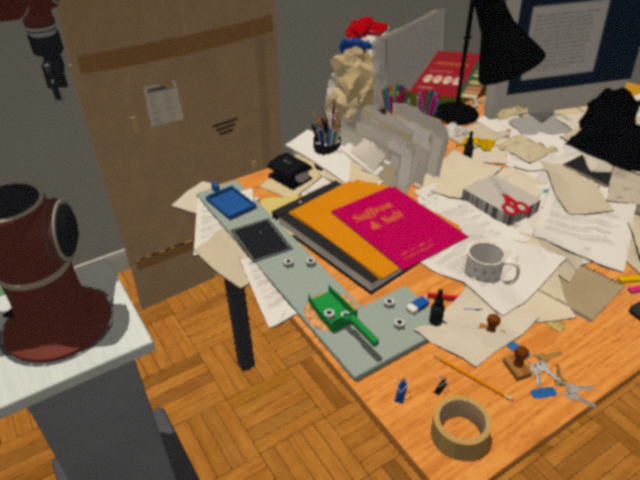

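View pics/wrist0.png

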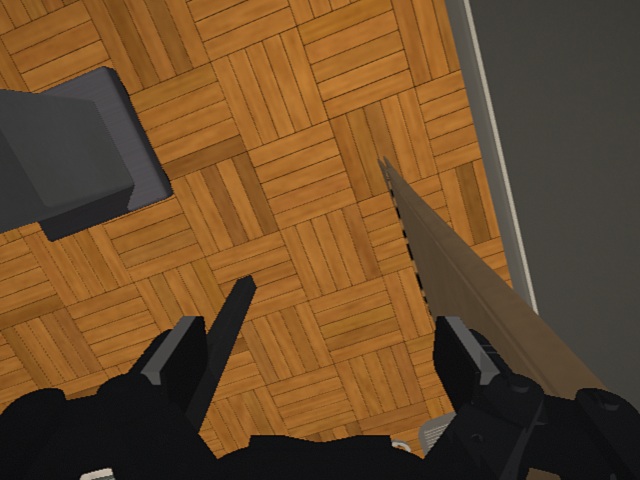

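The side view shows everything: tray at about (232,202), mat (262,240), scoop bowl (332,305) with its handle to (375,338), and strays at (288,262), (310,262), (390,302), (400,322). The eraser is at (418,304) and the bottle at (438,308). I'll zoom in and measure.

```bash
python3 - <<'E'
from h import *
im=cv2.imread('pics/side0.png')
cv2.imwrite('pics/side0z.png',cv2.resize(im[170:380,180:460],None,fx=2.85,fy=2.85,interpolation=cv2.INTER_CUBIC))
c=cam('side')
for n,uv,z in [('tray',(232,202),.03),('mat',(262,240),.016),('s1',(288,262),.028),('s2',(310,262),.028),('s3',(390,302),.028),('s4',(400,322),.028),('bowl',(332,305),.03),('handle end',(375,338),.06),('eraser',(418,304),.029)]:
    print(n,ray(c,uv,z).round(3))
E
```

```text
tray [0.485 0.161 0.03 ]
mat [ 0.482 -0.009  0.016]
s1 [ 0.486 -0.129  0.028]
s2 [ 0.528 -0.157  0.028]
s3 [ 0.599 -0.36   0.028]
s4 [ 0.58  -0.416  0.028]
bowl [ 0.492 -0.301  0.03 ]
handle end [ 0.494 -0.445  0.06 ]
eraser [ 0.643 -0.398  0.029]
```

View pics/side0z.png

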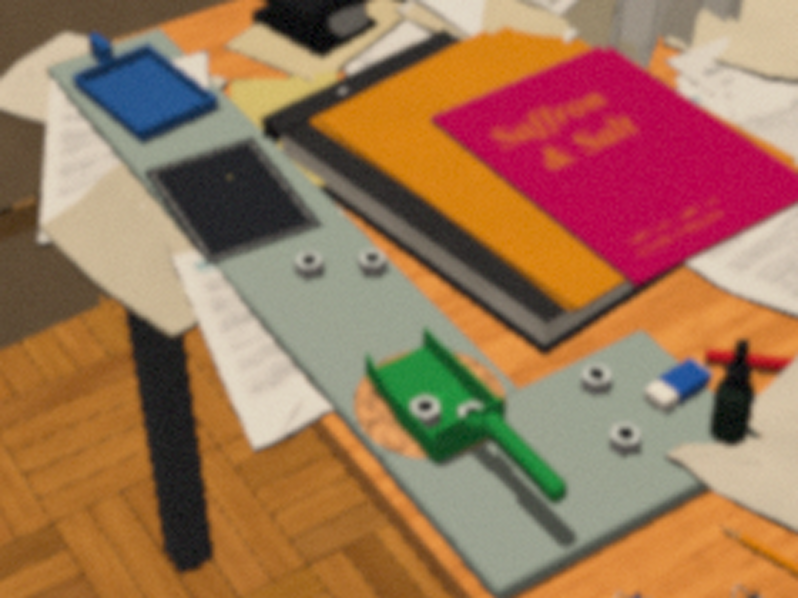

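```bash
cat >> h.py <<'E'
def down(yaw):  # tool x axis at world angle yaw, z down
    x=np.array([np.cos(yaw),np.sin(yaw),0]); z=np.array([0,0,-1.]); y=np.cross(z,x)
    return R.from_matrix(np.stack([x,y,z],1))
def go(pos,Rw):
    s=st(); print('t',round(s['time'],2),'pos',np.round(s['tool_pos'],4),'w',round(s['gripper_width'],3),'rel',*rel(s,pos,Rw))
E
python3 - <<'E'
from h import *
go([.45,.06,.30],down(np.pi))
E
```

```text
t 0.15 pos [0.2145 0.5865 0.2303] w 0.999 rel [-40.2  -41.36  -6.91] [-0.002 -0.    -0.351]
```

>>> play_rows(commands=[{"dx":-13,"dy":-14,"dz":-4,"rz":-0.12},{"dx":-13,"dy":-14,"dz":-4,"rz":-0.2},{"dx":-13,"dy":-14,"dz":-4,"rz":-0.2},{"dx":-26,"dy":-28,"dz":-7,"rz":-0.35},{"dx":-26,"dy":-28,"dz":-7,"rz":-0.35}])

```text
invalid input
```

```bash
python3 - <<'E'
from h import *
go([.45,.06,.30],down(np.pi))
E
```

```text
t 0.15 pos [0.2145 0.5865 0.2303] w 0.999 rel [-40.2  -41.36  -6.91] [-0.002 -0.    -0.351]
```

>>> play_rows(commands=[{"dx":-13,"dy":-14,"dz":-4,"rx":0,"ry":0,"rz":-0.12,"claw":0},{"dx":-13,"dy":-14,"dz":-4,"rx":0,"ry":0,"rz":-0.2,"claw":0},{"dx":-13,"dy":-14,"dz":-4,"rx":0,"ry":0,"rz":-0.2,"claw":0},{"dx":-26,"dy":-28,"dz":-7,"rx":0,"ry":0,"rz":-0.35,"claw":0},{"dx":-26,"dy":-28,"dz":-7,"rx":0,"ry":0,"rz":-0.35,"claw":0}])

```text
time: 0.65
tool_pos: [0.3085, 0.3621, 0.2773]
tool_rot: [-0.0, -0.001, 1.0, -0.001]
contact_force: [1.1, 0.1, 0.7]
gripper_width: 0.999
```

```bash
python3 - <<'E'
from h import *
go([.45,.06,.30],down(np.pi))
E
```

```text
t 0.65 pos [0.3085 0.3621 0.2773] w 0.999 rel [-14.07 -30.25  -2.23] [-0.002 -0.001  0.003]
```

>>> play_rows(commands=[{"dx":-14.1,"dy":-30.2,"dz":-2.2,"rx":0,"ry":0,"rz":0,"claw":0},{"dx":-14.1,"dy":-30.2,"dz":-2.2,"rx":0,"ry":0,"rz":0,"claw":0},{"dx":-14.1,"dy":-30.2,"dz":-2.2,"rx":0,"ry":0,"rz":0,"claw":0},{"dx":-14.1,"dy":-30.2,"dz":-2.2,"rx":0,"ry":0,"rz":0,"claw":0},{"dx":-14.1,"dy":-30.2,"dz":-2.2,"rx":0,"ry":0,"rz":0,"claw":0}])

```text
time: 1.15
tool_pos: [0.4143, 0.1359, 0.294]
tool_rot: [-0.0, -0.001, 1.0, -0.001]
contact_force: [0.5, 0.2, 0.1]
gripper_width: 1.003
```

>>> play_rows(commands=[{"dx":-3,"dy":-6.5,"dz":-0.5,"rx":0,"ry":0,"rz":0,"claw":0},{"dx":-3,"dy":-6.5,"dz":-0.5,"rx":0,"ry":0,"rz":0,"claw":0},{"dx":-3,"dy":-6.5,"dz":-0.5,"rx":0,"ry":0,"rz":0,"claw":0},{"dx":-3,"dy":-6.5,"dz":-0.5,"rx":0,"ry":0,"rz":0,"claw":0}])

```text
time: 1.55
tool_pos: [0.4443, 0.0709, 0.2988]
tool_rot: [-0.001, -0.001, 1.0, -0.0]
contact_force: [-1.1, -0.2, 0.4]
gripper_width: 1.003
```

```bash
python3 - <<'E'
from h import *
go([.45,.06,.30],down(np.pi))
s=st(); im=grab_frame('wrist'); cv2.imwrite('pics/w1.png',im)
import pickle; pickle.dump(s,open('w1.pkl','wb'))
E
```

```text
t 1.55 pos [0.4443 0.0709 0.2988] w 1.003 rel [-0.57 -1.09 -0.12] [-0.001 -0.001  0.002]
```

View pics/w1.png

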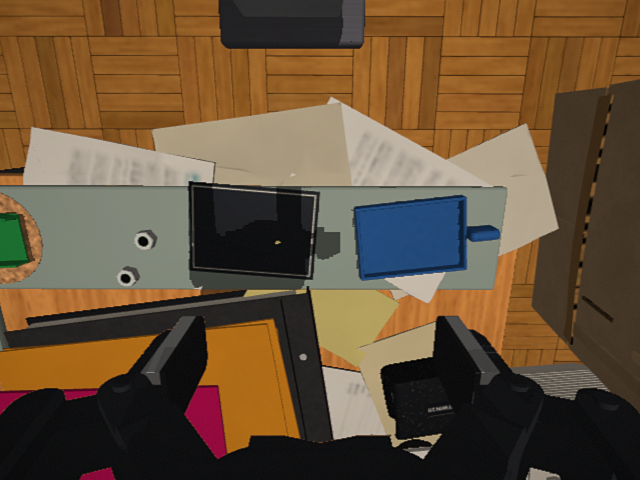

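Wrist view: tray (355–467, 197–279) with its tab at (483,233), mat (190–319, 183–278) slightly turned, and strays at (145,240) and (128,277). The folders sit below the mat.

```bash
cat >> h.py <<'E'
def fitplane(c,mask,z,minA=150):
    cs,_=cv2.findContours(mask,cv2.RETR_EXTERNAL,cv2.CHAIN_APPROX_NONE)
    out=[]
    for k in cs:
        if cv2.contourArea(k)<minA: continue
        P=np.array([ray(c,p,z)[:2] for p in k[:,0].astype(float)])*1000
        out.append((k,P))
    return out
def rect(P):
    (cx,cy),(w,h),a=cv2.minAreaRect(P.astype(np.float32)); 
    if w<h: w,h=h,w; a+=90
    a=(a+90)%180-90
    return np.round([cx,cy,w,h,a],1)
E
python3 - <<'E'
from h import *
import pickle
s=pickle.load(open('w1.pkl','rb')); im=cv2.imread('pics/w1.png'); c=cam('wrist',s)
hsv=cv2.cvtColor(im,cv2.COLOR_BGR2HSV)
for uv in [(410,240),(485,233),(460,240),(250,230),(318,235),(205,187),(100,210),(145,230)]: print(uv,hsv[uv[1],uv[0]])
blue=cv2.inRange(hsv,(100,120,40),(125,255,255)); blue[300:]=0
for k,P in fitplane(c,blue,.031): print('blue',cv2.boundingRect(k),rect(P))
# without the tab
op=cv2.morphologyEx(blue,cv2.MORPH_OPEN,np.ones((25,25)))
for k,P in fitplane(c,op,.031): print('tray body',rect(P))
tab=blue.copy(); tab[:,:469]=0
for k,P in fitplane(c,tab,.045,30): print('tab',rect(P))
g=cv2.cvtColor(im,cv2.COLOR_BGR2GRAY)
dark=((g<60)).astype(np.uint8)*255; dark[:180]=0;dark[281:]=0;dark[:,:180]=0;dark[:,345:]=0
dark=cv2.morphologyEx(dark,cv2.MORPH_OPEN,np.ones((3,3)))
for k,P in fitplane(c,dark,.016): print('mat',cv2.boundingRect(k),rect(P))
z=cv2.resize(im[170:300,180:510],None,fx=2.4,fy=2.4,interpolation=cv2.INTER_CUBIC); cv2.imwrite('pics/w1z.png',z)
board=cv2.inRange(hsv,(40,10,100),(95,90,220)); cv2.imwrite('pics/b.png',board)
for uv in [(505,187),(502,290),(60,186),(60,288)]: print(uv,ray(c,uv,.016).round(4))
E
```

```text
(410, 240) [107 178 122]
(485, 233) [107 182 123]
(460, 240) [106 184  54]
(250, 230) [120  34  15]
(318, 235) [45 23 67]
(205, 187) [26 27 67]
(100, 210) [ 45  23 134]
(145, 230) [23 14 74]
blue (355, 195, 145, 85) [482.1 188.7 155.1  85.  -83.6]
tray body [483.9 170.9 119.5  84.5 -84. ]
tab [473.8 243.6  31.5  16.1 -83.7]
mat (189, 187, 129, 93) [483.7  -5.7 145.1  99.   85.3]
(505, 187) [0.4298 0.2728 0.016 ]
(502, 290) [0.5515 0.2862 0.016 ]
(60, 186) [ 0.4288 -0.2133  0.016 ]
(60, 288) [ 0.5491 -0.2368  0.016 ]
```

View pics/w1z.png

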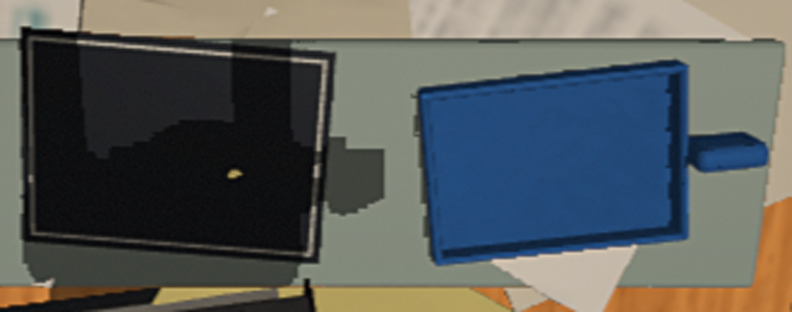

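```bash
python3 - <<'E'
from h import *
import pickle
s=pickle.load(open('w1.pkl','rb')); im=cv2.imread('pics/w1.png'); c=cam('wrist',s)
Z=lambda l:np.array([ray(c,(u/2.4+180-.3,v/2.4+170-.3),.0165)[:2]*1000 for u,v in l])
for l in ([(22,28),(335,52),(318,262),(22,240)],[(31,38),(327,62),(310,254),(33,234)]):
    P=Z(l); print(P.round(1),P.mean(0).round(1)); e=[P[1]-P[0],P[2]-P[3],P[3]-P[0],P[2]-P[1]]
    print([ (round(np.linalg.norm(v),1),round(np.degrees(np.arctan2(v[1],v[0])),1)) for v in e])
P=np.array([ray(c,(u/2.4+180-.3,v/2.4+170-.3),.031)[:2]*1000 for u,v in [(418,88),(686,61),(688,239),(434,265)]])
print(P.round(1),P.mean(0)); e=[P[1]-P[0],P[2]-P[3],P[3]-P[0],P[2]-P[1]]
print([ (round(np.linalg.norm(v),1),round(np.degrees(np.arctan2(v[1],v[0])),1)) for v in e])
E
```

```text
[[423.7 -71.9]
 [434.5  69.9]
 [537.2  61.5]
 [525.8 -81.9]] [480.3  -5.6]
[(np.float64(142.2), np.float64(85.6)), (np.float64(143.9), np.float64(85.5)), (np.float64(102.7), np.float64(-5.6)), (np.float64(103.1), np.float64(-4.6))]
[[428.2 -68.3]
 [439.1  66.2]
 [533.1  57.7]
 [522.8 -76.3]] [480.8  -5.2]
[(np.float64(134.9), np.float64(85.4)), (np.float64(134.4), np.float64(85.6)), (np.float64(94.9), np.float64(-4.9)), (np.float64(94.4), np.float64(-5.2))]
[[448.3 106.9]
 [436.2 225. ]
 [519.9 235.1]
 [533.  116.6]] [484.37775956 170.90822415]
[(np.float64(118.7), np.float64(95.9)), (np.float64(119.2), np.float64(96.3)), (np.float64(85.2), np.float64(6.6)), (np.float64(84.3), np.float64(6.9))]
```

```bash
python3 - <<'E'
from h import *
import pickle
c=cam('side')
for z in (-.75,-.6): print([ray(c,uv,z).round(2) for uv in [(142,303),(250,262)]])
for z in (.3,.5): print([ray(c,uv,z).round(2) for uv in [(70,40),(275,15)]])
s=pickle.load(open('w1.pkl','rb')); c=cam('wrist',s)
print(ray(c,(535,305),-.75),ray(c,(555,95),-.75), ray(c,(610,90),.3))
print(st()['joint_pos'].round(3))
Rw=down(np.radians(96.2)); go([.4758,.2474,.12],Rw)
E
```

```text
[array([ 0.29,  0.79, -0.75]), array([ 0.77,  0.78, -0.75])]
[array([ 0.26,  0.63, -0.6 ]), array([ 0.7 ,  0.61, -0.6 ])]
[array([0.31, 0.83, 0.3 ]), array([0.93, 0.68, 0.3 ])]
[array([0.21, 0.19, 0.5 ]), array([0.61, 0.09, 0.5 ])]
[ 0.93458849  0.79299486 -0.75      ] [ 0.27605715  0.74365624 -0.75      ] [0.35650902 0.16867462 0.3       ]
[-5.000e-03 -4.140e-01  1.910e+00 -1.000e-03  1.646e+00 -1.579e+00]
t 1.6 pos [0.4441 0.0715 0.2988] w 1.004 rel [-3.24 17.59 17.86] [-1.000e-03 -0.000e+00  1.466e+00]
```

>>> play_rows(commands=[{"dx":-3.2,"dy":17.6,"dz":10,"rx":0,"ry":0,"rz":0.15,"claw":0.45},{"dx":-3.2,"dy":17.6,"dz":10,"rx":0,"ry":0,"rz":0.3,"claw":0.45},{"dx":-3.2,"dy":17.6,"dz":10,"rx":0,"ry":0,"rz":0.45,"claw":0.45},{"dx":-3.2,"dy":17.6,"dz":10,"rx":0,"ry":0,"rz":0.6,"claw":0.45},{"dx":-3.2,"dy":17.6,"dz":10,"rx":0,"ry":0,"rz":0.75,"claw":0.45}])

```text
time: 2.1
tool_pos: [0.4728, 0.2516, 0.1953]
tool_rot: [-0.002, 0.346, 0.938, -0.002]
contact_force: [-0.1, 0.1, 0.4]
gripper_width: 0.548
```

>>> play_rows(commands=[{"dx":0,"dy":0,"dz":0,"rx":0,"ry":0,"rz":0.15,"claw":0.45},{"dx":0,"dy":0,"dz":0,"rx":0,"ry":0,"rz":0.3,"claw":0.45},{"dx":0,"dy":0,"dz":0,"rx":0,"ry":0,"rz":0.45,"claw":0.45},{"dx":0,"dy":0,"dz":0,"rx":0,"ry":0,"rz":0.6,"claw":0.45},{"dx":0,"dy":0,"dz":0,"rx":0,"ry":0,"rz":0.75,"claw":0.45}])

```text
time: 2.6
tool_pos: [0.4715, 0.2532, 0.1952]
tool_rot: [-0.002, 0.667, 0.745, -0.002]
contact_force: [0.9, -0.2, -0.1]
gripper_width: 0.549
```

```bash
python3 - <<'E'
from h import *
Rw=down(np.radians(96.2)); go([.4758,.2474,.12],Rw)
s=st(); im=grab_frame('wrist'); cv2.imwrite('pics/w2.png',im)
E
```

```text
t 2.6 pos [0.4715 0.2532 0.1952] w 0.549 rel [-0.62  0.41  7.51] [-0.006  0.001  0.003]
```

View pics/w2.png

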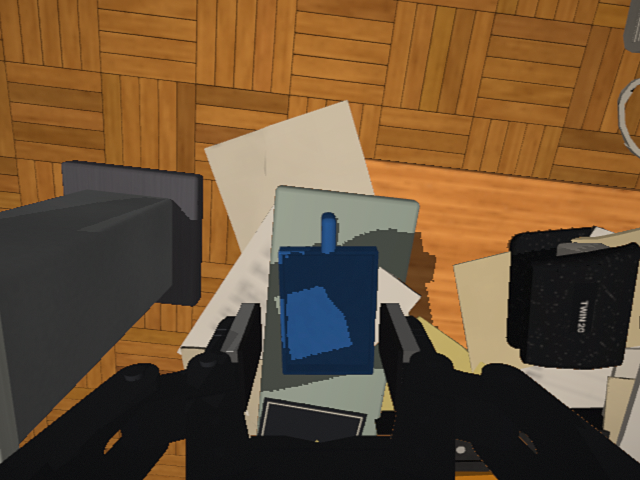

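```bash
python3 - <<'E'
from h import *
s=st(); c=cam('wrist',s); im=cv2.imread('pics/w2.png')
hsv=cv2.cvtColor(im,cv2.COLOR_BGR2HSV); b=cv2.inRange(hsv,(100,120,30),(125,255,255)); b[385:]=0
op=cv2.morphologyEx(b,cv2.MORPH_OPEN,np.ones((25,25)))
for k,P in fitplane(c,op,.031): print('tray',rect(P))
t=b.copy(); t[246:]=0
for k,P in fitplane(c,t,.045,30): print('tab',rect(P),P.min(0),P.max(0))
print(proj(c,[.4758,.2474,.045]))
E
```

```text
tray [484.9 174.2 121.9  82.5 -83.8]
tab [476.3 253.4  25.6  11.  -83.8] [470.4662455  240.06100312] [483.12015462 266.3601005 ]
[326.61069748 236.52988642]
```

>>> play_rows(commands=[{"dx":-0.5,"dy":0.4,"dz":4.5,"rx":0,"ry":0,"rz":0,"claw":0.45},{"dx":-0.5,"dy":0.4,"dz":9,"rx":0,"ry":0,"rz":0,"claw":0.45},{"dx":-0.5,"dy":0.4,"dz":13,"rx":0,"ry":0,"rz":0,"claw":0.45},{"dx":-0.5,"dy":0.4,"dz":16,"rx":0,"ry":0,"rz":0,"claw":0.45},{"dx":-0.5,"dy":0.4,"dz":17,"rx":0,"ry":0,"rz":0,"claw":0.45}])

```text
time: 3.15
tool_pos: [0.4712, 0.2484, 0.0211]
tool_rot: [-0.004, 0.667, 0.745, -0.006]
contact_force: [-0.4, 0.0, 0.3]
gripper_width: 0.553
```

```bash
python3 - <<'E'
from h import *
Rw=down(np.radians(96.2)); go([.4755,.2485,.022],Rw)
E
```

```text
t 3.15 pos [0.4712 0.2484 0.0211] w 0.553 rel [-0.04  0.43 -0.09] [-0.013  0.002  0.003]
```

>>> play_rows(commands=[{"dx":0,"dy":0.4,"dz":-0.1,"rx":-0.01,"ry":0,"rz":0,"claw":0.45},{"dx":0,"dy":0.4,"dz":-0.1,"rx":-0.01,"ry":0,"rz":0,"claw":0.45},{"dx":0,"dy":0.4,"dz":-0.1,"rx":-0.01,"ry":0,"rz":0,"claw":0.45}])

```text
time: 3.45
tool_pos: [0.4767, 0.2498, 0.0243]
tool_rot: [0.001, 0.666, 0.746, -0.0]
contact_force: [-0.4, -0.0, 1.2]
gripper_width: 0.552
```

```bash
python3 - <<'E'
from h import *
Rw=down(np.radians(96.2)); go([.4755,.2485,.022],Rw)
E
```

```text
t 3.45 pos [0.4767 0.2498 0.0243] w 0.552 rel [-0.11 -0.14  0.23] [0.001 0.001 0.004]
```

>>> play_rows(commands=[{"dx":0,"dy":-0.1,"dz":0.2,"rx":0,"ry":0,"rz":0,"claw":0.45},{"dx":0,"dy":-0.1,"dz":0.2,"rx":0,"ry":0,"rz":0,"claw":0.8},{"dx":0,"dy":-0.1,"dz":0.2,"rx":0,"ry":0,"rz":0,"claw":1},{"dx":0,"dy":-0.1,"dz":0.2,"rx":0,"ry":0,"rz":0,"claw":1},{"dx":0,"dy":-0.1,"dz":0.2,"rx":0,"ry":0,"rz":0,"claw":1}])

```text
time: 3.95
tool_pos: [0.4765, 0.2498, 0.0231]
tool_rot: [0.001, 0.666, 0.746, 0.0]
contact_force: [0.8, 0.1, 3.0]
gripper_width: 0.125
```

```bash
python3 - <<'E'
from h import *
s=st();print(s['gripper_width'],s['contact_force'])
Rw=down(np.radians(96.2)); go([.4755,.2485,.0225],Rw)
s=st(); im=grab_frame('wrist'); cv2.imwrite('pics/w3.png',im)
E
```

```text
0.12527676685760186 [0.76745731 0.09114238 3.03121715]
t 3.95 pos [0.4765 0.2498 0.0231] w 0.125 rel [-0.12 -0.12  0.06] [0.002 0.001 0.004]
```

View pics/w3.png

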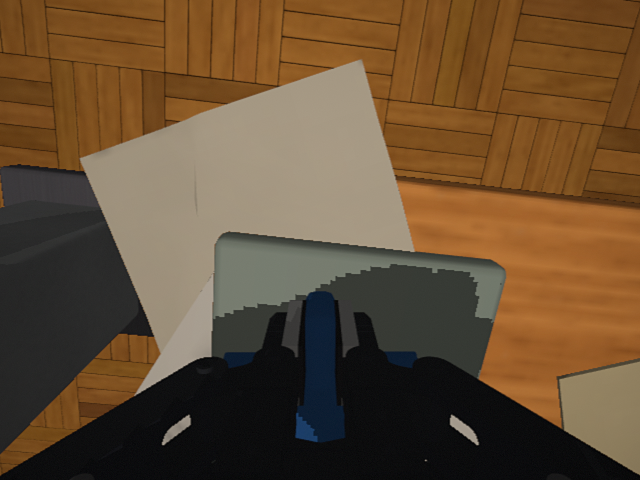

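```bash
python3 - <<'E'
from h import *
Rw=down(np.radians(85.2)); go([.4872,.0718,.0235],Rw)
E
```

```text
t 4.0 pos [0.4765 0.2499 0.0231] w 0.125 rel [-17.81  -0.93  -0.02] [0.002 0.001 0.196]
```

>>> play_rows(commands=[{"dx":-1.5,"dy":-0.1,"dz":0,"rx":0,"ry":0,"rz":0.02,"claw":1},{"dx":-3.5,"dy":-0.2,"dz":0,"rx":0,"ry":0,"rz":0.04,"claw":1},{"dx":-5.5,"dy":-0.3,"dz":0,"rx":0,"ry":0,"rz":0.06,"claw":1},{"dx":-7.5,"dy":-0.4,"dz":0,"rx":0,"ry":0,"rz":0.08,"claw":1},{"dx":-9,"dy":-0.45,"dz":0,"rx":0,"ry":0,"rz":0.1,"claw":1}])

```text
time: 4.5
tool_pos: [0.4819, 0.1591, 0.0231]
tool_rot: [0.001, 0.704, 0.711, 0.001]
contact_force: [0.4, 4.2, 1.7]
gripper_width: 0.126
```

```bash
python3 - <<'E'
from h import *
s=st(); print(s['contact_force'])
Rw=down(np.radians(85.2)); go([.4872,.0718,.0235],Rw)
E
```

```text
[0.37713985 4.24363313 1.73649516]
t 4.5 pos [0.4819 0.1591 0.0231] w 0.126 rel [-8.73  0.44 -0.04] [ 0.002 -0.001  0.094]
```

>>> play_rows(commands=[{"dx":-2,"dy":0.1,"dz":0,"rx":0,"ry":0,"rz":0.02,"claw":1},{"dx":-4,"dy":0.2,"dz":0,"rx":0,"ry":0,"rz":0.04,"claw":1},{"dx":-6,"dy":0.3,"dz":0,"rx":0,"ry":0,"rz":0.06,"claw":1},{"dx":-7.7,"dy":0.4,"dz":0,"rx":0,"ry":0,"rz":0.08,"claw":1},{"dx":-8.7,"dy":0.45,"dz":0,"rx":0,"ry":0,"rz":0.094,"claw":1}])

```text
time: 5.0
tool_pos: [0.4872, 0.0712, 0.0231]
tool_rot: [0.0, 0.737, 0.676, 0.001]
contact_force: [-1.0, 5.6, 1.6]
gripper_width: 0.125
```

```bash
python3 - <<'E'
from h import *
s=st(); print(s['contact_force'])
Rw=down(np.radians(85.2)); go([.4872,.0718,.0235],Rw)
im=grab_frame('side');cv2.imwrite('pics/s4.png',cv2.resize(im[170:380,180:460],None,fx=2.85,fy=2.85,interpolation=cv2.INTER_CUBIC))
E
```

```text
[-1.04385826  5.57307901  1.61503875]
t 5.0 pos [0.4872 0.0712 0.0231] w 0.125 rel [ 0.06 -0.   -0.04] [ 0.002 -0.002 -0.003]
```

View pics/s4.png

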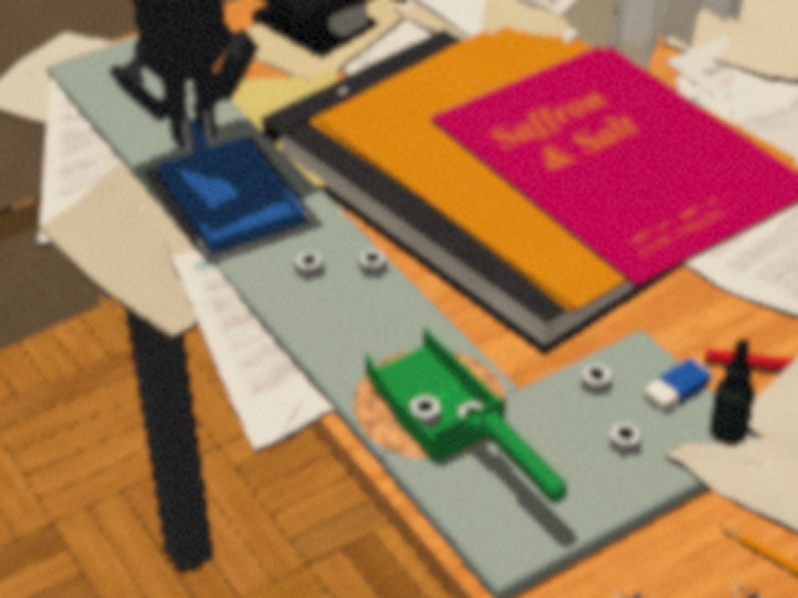

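The tray is now on the mat. I'll release, rise and check it from above.

>>> play_rows(commands=[{"dx":0,"dy":0,"dz":0,"rx":0,"ry":0,"rz":0,"claw":0.6},{"dx":0,"dy":0,"dz":0,"rx":0,"ry":0,"rz":0,"claw":0.6},{"dx":0,"dy":0,"dz":-4,"rx":0,"ry":0,"rz":0,"claw":0.6},{"dx":0,"dy":0,"dz":-9,"rx":0,"ry":0,"rz":0,"claw":0.6},{"dx":0,"dy":0,"dz":-14,"rx":0,"ry":0,"rz":0,"claw":0.6}])

```text
time: 5.55
tool_pos: [0.4859, 0.0706, 0.1636]
tool_rot: [-0.0, 0.737, 0.676, -0.001]
contact_force: [0.3, -0.4, -0.2]
gripper_width: 0.398
```

```bash
python3 - <<'E'
from h import *
go([.43,-.03,.28],down(np.radians(180)))
E
```

```text
t 5.55 pos [0.4859 0.0706 0.1636] w 0.398 rel [-10.51  -4.72 -11.63] [-0.002 -0.    -1.657]
```

>>> play_rows(commands=[{"dx":-10.5,"dy":-4.7,"dz":-11.6,"rx":0,"ry":0,"rz":-0.15,"claw":0.2},{"dx":-10.5,"dy":-4.7,"dz":-11.6,"rx":0,"ry":0,"rz":-0.3,"claw":0.2},{"dx":-10.5,"dy":-4.7,"dz":-11.6,"rx":0,"ry":0,"rz":-0.45,"claw":0.2},{"dx":-10.5,"dy":-4.7,"dz":-11.6,"rx":0,"ry":0,"rz":-0.6,"claw":0.2},{"dx":-10.5,"dy":-4.7,"dz":-11.6,"rx":0,"ry":0,"rz":-0.75,"claw":0.2}])

```text
time: 6.05
tool_pos: [0.4307, -0.0311, 0.2828]
tool_rot: [0.003, 0.438, 0.899, -0.0]
contact_force: [-0.4, 0.2, -1.0]
gripper_width: 0.803
```

>>> play_rows(commands=[{"dx":0,"dy":0,"dz":0,"rx":0,"ry":0,"rz":-0.15,"claw":0.2},{"dx":0,"dy":0,"dz":0,"rx":0,"ry":0,"rz":-0.3,"claw":0.2},{"dx":0,"dy":0,"dz":0,"rx":0,"ry":0,"rz":-0.45,"claw":0.2},{"dx":0,"dy":0,"dz":0,"rx":0,"ry":0,"rz":-0.6,"claw":0.2},{"dx":0,"dy":0,"dz":0,"rx":0,"ry":0,"rz":-0.75,"claw":0.2}])

```text
time: 6.55
tool_pos: [0.4304, -0.0307, 0.2823]
tool_rot: [0.002, 0.077, 0.997, -0.002]
contact_force: [0.2, -0.7, 0.2]
gripper_width: 0.802
```

>>> play_rows(commands=[{"dx":0,"dy":0,"dz":0,"rx":0,"ry":0,"rz":-0.15,"claw":0.2},{"dx":0,"dy":0,"dz":0,"rx":0,"ry":0,"rz":-0.16,"claw":0.2},{"dx":0,"dy":0,"dz":0,"rx":0,"ry":0,"rz":-0.16,"claw":0.2}])

```text
time: 6.85
tool_pos: [0.4303, -0.0303, 0.282]
tool_rot: [0.001, -0.002, 1.0, -0.002]
contact_force: [-0.5, 0.2, 0.9]
gripper_width: 0.799
```

```bash
python3 - <<'E'
from h import *
import pickle
go([.43,-.03,.28],down(np.radians(180)))
s=st(); im=grab_frame('wrist'); cv2.imwrite('pics/w5.png',im); pickle.dump(s,open('w5.pkl','wb'))
E
```

```text
t 6.85 pos [ 0.4303 -0.0303  0.282 ] w 0.799 rel [0.03 0.03 0.2 ] [-0.003  0.003  0.003]
```

View pics/w5.png

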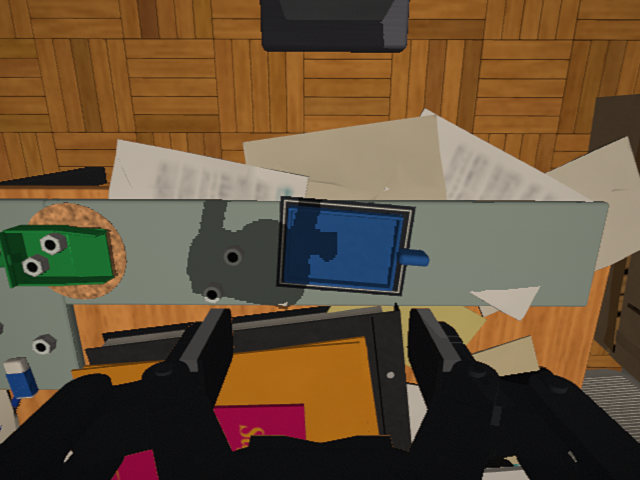

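```bash
python3 - <<'E'
from h import *
import pickle
s=pickle.load(open('w5.pkl','rb')); im=cv2.imread('pics/w5.png')
z=cv2.resize(im[185:305,265:435],None,fx=4.7,fy=4.7,interpolation=cv2.INTER_CUBIC); cv2.imwrite('pics/w5z.png',z)
E
```

```text
(no output)
```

View pics/w5z.png

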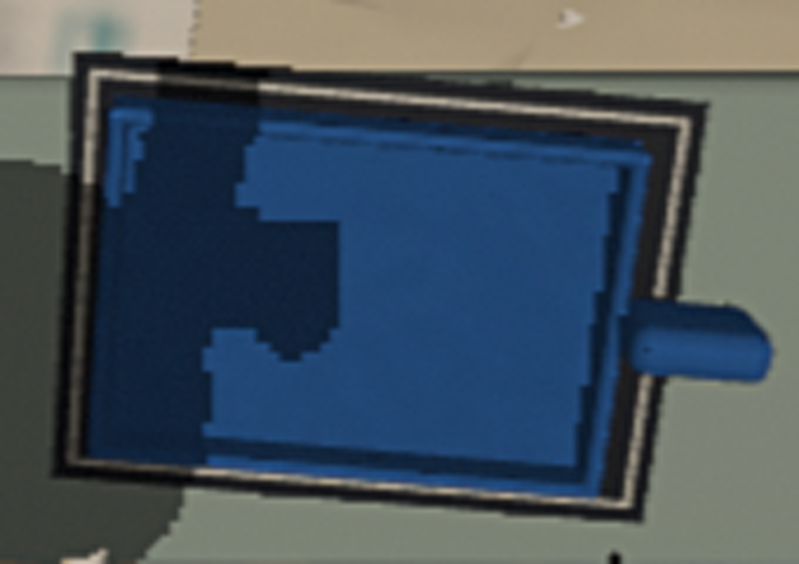

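```bash
cat >> h.py <<'E'
def quad(c,l,z,sc,ox,oy):
    P=np.array([ray(c,(u/sc+ox-.4,v/sc+oy-.4),z)[:2]*1000 for u,v in l])
    e=[P[1]-P[0],P[2]-P[3],P[3]-P[0],P[2]-P[1]]
    print(P.mean(0).round(1),[(round(float(np.linalg.norm(v)),1),round(float(np.degrees(np.arctan2(v[1],v[0]))),1)) for v in e]); return P
E
python3 - <<'E'
from h import *
import pickle
s=pickle.load(open('w5.pkl','rb')); c=cam('wrist',s); im=cv2.imread('pics/w5.png')
quad(c,[(75,53),(707,103),(641,521),(55,475)],.0165,4.7,265,185)
quad(c,[(90,72),(690,120),(632,505),(72,462)],.0165,4.7,265,185)
quad(c,[(108,105),(651,152),(601,497),(88,460)],.031,4.7,265,185)
b=cv2.inRange(cv2.cvtColor(im,cv2.COLOR_BGR2HSV),(100,120,20),(125,255,255)); b[305:]=0;b[:,:250]=0
op=cv2.morphologyEx(b,cv2.MORPH_OPEN,np.ones((25,25)))
for k,P in fitplane(c,op,.031): print('tray',rect(P))
E
```

```text
[480.6  -5.6] [(143.2, 85.6), (142.5, 85.3), (102.7, -4.3), (103.3, -4.7)]
[480.8  -5.2] [(136.3, 85.5), (135.8, 85.4), (94.9, -4.1), (95.1, -4.4)]
[479.3  -8.1] [(119.7, 85.1), (119.8, 85.7), (83.8, -4.5), (82.5, -4.4)]
tray [477.7  -7.6 121.5  85.5  85.3]
```

Tray (479,-8) mm at 85.4°, mat (480.7,-5.4) at 85.4°. It's square, and centred to about 3 mm. Next is the scoop area.

>>> play_rows(commands=[{"dx":-1,"dy":-29,"dz":0,"rx":0,"ry":0,"rz":0,"claw":0.2},{"dx":-1,"dy":-29,"dz":0,"rx":0,"ry":0,"rz":0,"claw":0.2},{"dx":-1,"dy":-29,"dz":0,"rx":0,"ry":0,"rz":0,"claw":0.2},{"dx":-1,"dy":-29,"dz":0,"rx":0,"ry":0,"rz":0,"claw":0.2},{"dx":-1,"dy":-29,"dz":0,"rx":0,"ry":0,"rz":0,"claw":0.2}])

```text
time: 7.4
tool_pos: [0.4395, -0.2825, 0.2831]
tool_rot: [0.002, -0.0, 1.0, -0.002]
contact_force: [0.5, 0.5, 0.8]
gripper_width: 0.797
```

>>> play_rows(commands=[{"dx":0,"dy":-4,"dz":0,"rx":0,"ry":0,"rz":0,"claw":0.2},{"dx":0,"dy":-4,"dz":0,"rx":0,"ry":0,"rz":0,"claw":0.2},{"dx":0,"dy":-4,"dz":0,"rx":0,"ry":0,"rz":0,"claw":0.2}])

```text
time: 7.7
tool_pos: [0.4392, -0.323, 0.2827]
tool_rot: [0.001, 0.001, 1.0, -0.001]
contact_force: [0.7, 0.3, 0.5]
gripper_width: 0.8
```

```bash
python3 - <<'E'
from h import *
import pickle
go([.44,-.32,.28],down(np.radians(180)))
s=st(); im=grab_frame('wrist'); cv2.imwrite('pics/w6.png',im); pickle.dump(s,open('w6.pkl','wb'))
E
```

```text
t 7.7 pos [ 0.4392 -0.323   0.2827] w 0.8 rel [-0.08  0.3   0.27] [-0.002  0.002 -0.002]
```

View pics/w6.png

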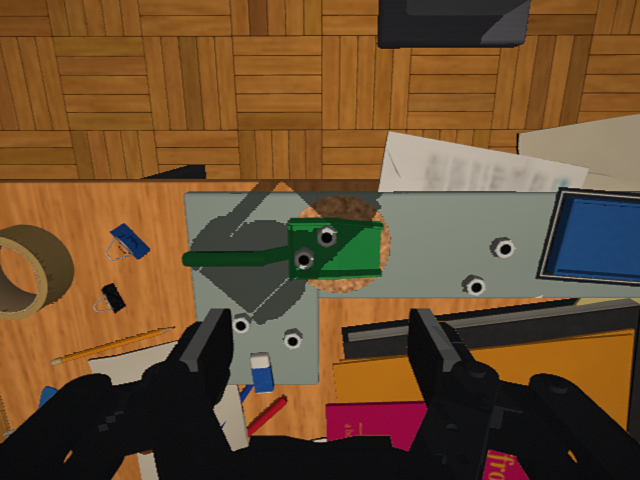

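```bash
python3 - <<'E'
from h import *
import pickle
s=pickle.load(open('w6.pkl','rb')); c=cam('wrist',s); im=cv2.imread('pics/w6.png')
z=cv2.resize(im[180:310,170:400],None,fx=3.4,fy=3.4,interpolation=cv2.INTER_CUBIC); cv2.imwrite('pics/w6z.png',z)
hsv=cv2.cvtColor(im,cv2.COLOR_BGR2HSV); g=cv2.inRange(hsv,(50,120,20),(80,255,255)); 
h=g.copy(); h[:,270:]=0
for k,P in fitplane(c,h,.0705): print('handle',cv2.boundingRect(k),rect(P))
# strays: bright-grey
for n,uv in dict(a=(504,247),b=(476,286),c=(292,339),d=(241,323)).items(): print(n,(ray(c,uv,.028)[:2]*1000).round(1))
E
```

```text
handle (183, 249, 87, 18) [ 483.4 -414.3   84.    16.1  -88.7]
a [ 486.3 -127.2]
b [ 531.2 -151.9]
c [ 596.6 -356.5]
d [ 575.9 -414. ]
```

View pics/w6z.png

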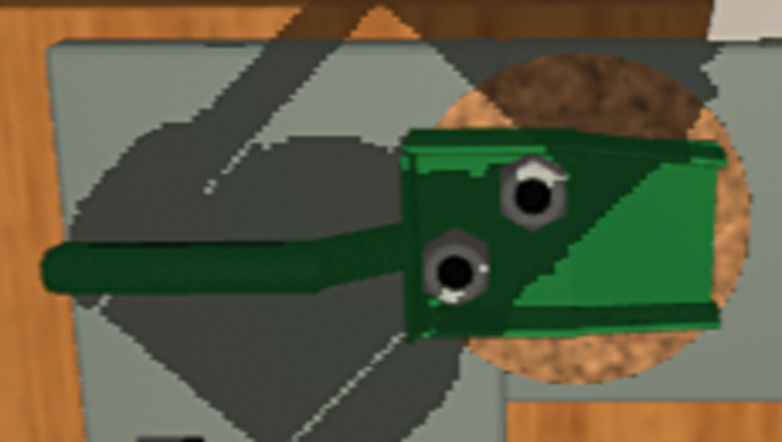

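```bash
python3 - <<'E'
from h import *
import pickle
s=pickle.load(open('w6.pkl','rb')); c=cam('wrist',s)
f=lambda u,v,z:(ray(c,(u/3.4+170-.4,v/3.4+180-.4),z)[:2]*1000).round(1)
print('tip',f(42,268,.062),'front',f(320,262,.070),'tiptop mid',f(60,267,.0705))
print('lip mid',f(715,233,.027), f(717,165,.027),f(713,303,.027))
print('back wall top',f(402,130,.05),f(412,340,.05))
print('cork',f(590,217,.016), f(750,217,.016),f(595,52,.016),f(595,384,.016))
E
```

```text
tip [ 486.6 -460. ] front [ 482.3 -378. ] tiptop mid [ 483.4 -451.7]
lip mid [ 487.4 -259.6] [ 465.3 -259.9] [ 510.9 -259.2]
back wall top [ 448.7 -355.4] [ 514.2 -354.2]
cork [ 485.3 -298.4] [ 485.5 -246.7] [ 431.8 -297.6] [ 543.9 -295.9]
```

Two nuts show in the scoop, and four strays lie at (486,-127), (531,-152), (597,-357) and (576,-414) mm. The scoop axis is about 90–91°, with the handle grip at about (484.5,-418). I'll go above the handle.

```bash
python3 - <<'E'
from h import *
go([.4845,-.418,.16],down(np.radians(91)))
E
```

```text
t 7.75 pos [ 0.4394 -0.3222  0.2829] w 0.8 rel [-4.48 -9.55 12.33] [0.    0.004 1.553]
```

>>> play_rows(commands=[{"dx":-4.5,"dy":-9.6,"dz":12,"rx":0,"ry":0,"rz":0.15,"claw":0.4},{"dx":-4.5,"dy":-9.6,"dz":12,"rx":0,"ry":0,"rz":0.3,"claw":0.4},{"dx":-4.5,"dy":-9.6,"dz":12,"rx":0,"ry":0,"rz":0.45,"claw":0.4},{"dx":-4.5,"dy":-9.6,"dz":12,"rx":0,"ry":0,"rz":0.6,"claw":0.4},{"dx":-4.5,"dy":-9.6,"dz":12,"rx":0,"ry":0,"rz":0.75,"claw":0.4}])

```text
time: 8.25
tool_pos: [0.4844, -0.4166, 0.1595]
tool_rot: [-0.001, 0.369, 0.93, 0.001]
contact_force: [-0.1, 0.6, 0.4]
gripper_width: 0.601
```

>>> play_rows(commands=[{"dx":0,"dy":0,"dz":0,"rx":0,"ry":0,"rz":0.15,"claw":0.4},{"dx":0,"dy":0,"dz":0,"rx":0,"ry":0,"rz":0.3,"claw":0.4},{"dx":0,"dy":0,"dz":0,"rx":0,"ry":0,"rz":0.45,"claw":0.4},{"dx":0,"dy":0,"dz":0,"rx":0,"ry":0,"rz":0.6,"claw":0.4},{"dx":0,"dy":0,"dz":0,"rx":0,"ry":0,"rz":0.75,"claw":0.4}])

```text
time: 8.75
tool_pos: [0.4852, -0.4147, 0.16]
tool_rot: [-0.001, 0.683, 0.73, 0.0]
contact_force: [0.4, -0.5, -0.1]
gripper_width: 0.601
```

```bash
python3 - <<'E'
from h import *
go([.4845,-.418,.16],down(np.radians(91)))
s=st(); im=grab_frame('wrist'); cv2.imwrite('pics/w7.png',im)
c=cam('wrist',s)
print(s['joint_pos'].round(2), proj(c,[.4845,-.418,.0705]),proj(c,[.4855,-.26,.027]))
E
```

```text
t 8.75 pos [ 0.4852 -0.4147  0.16  ] w 0.601 rel [-0.32 -0.09 -0.  ] [-0.001 -0.002  0.05 ]
[-0.82  0.14  1.64  0.    1.36 -0.89] [319.58947299 258.00066163] [338.07144098  -5.99353748]
```

View pics/w7.png

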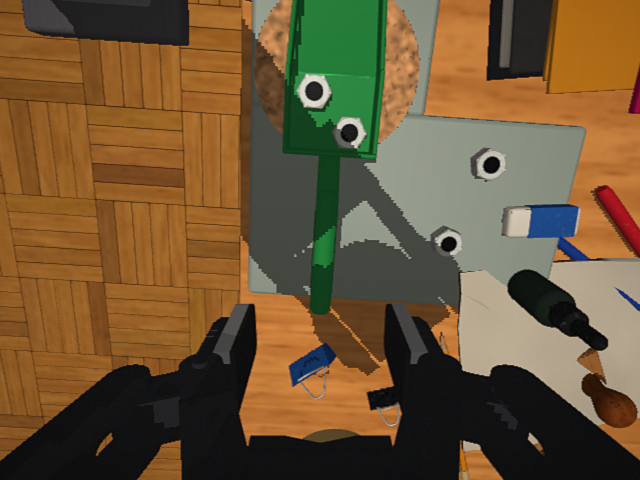

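```bash
python3 - <<'E'
from h import *
s=st(); c=cam('wrist',s); im=cv2.imread('pics/w7.png')
hsv=cv2.cvtColor(im,cv2.COLOR_BGR2HSV); g=cv2.inRange(hsv,(50,100,20),(85,255,255)); g[:180]=0; g[330:]=0;g[:,:280]=0;g[:,370:]=0
for k,P in fitplane(c,g,.066): print('handle',cv2.boundingRect(k),rect(P))
for v in (200,230,260,290):
    u=np.where(g[v]>0)[0]; print(v,u.min(),u.max(),(ray(c,((u.min()+u.max())/2,v),.0705)[:2]*1000).round(1))
E
```

```text
handle (310, 180, 29, 135) [ 486.7 -414.2   89.9   13.8   89.8]
200 317 338 [ 487. -381.]
230 314 335 [ 486.4 -399.7]
260 312 333 [ 486.4 -419.3]
290 311 331 [ 486.8 -439.7]
```

>>> play_rows(commands=[{"dx":-0.3,"dy":0.1,"dz":4,"rx":0,"ry":0,"rz":0.06,"claw":0.4},{"dx":-0.3,"dy":0.1,"dz":8,"rx":0,"ry":0,"rz":0.06,"claw":0.4},{"dx":-0.3,"dy":0.1,"dz":10.5,"rx":0,"ry":0,"rz":0.06,"claw":0.4},{"dx":-0.3,"dy":0.1,"dz":11.6,"rx":0,"ry":0,"rz":0.06,"claw":0.4},{"dx":-0.3,"dy":0.1,"dz":11.6,"rx":0,"ry":0,"rz":0.06,"claw":0.4}])

```text
time: 9.3
tool_pos: [0.4859, -0.4157, 0.0424]
tool_rot: [-0.003, 0.705, 0.709, 0.0]
contact_force: [-0.2, -0.0, -0.0]
gripper_width: 0.601
```

```bash
python3 - <<'E'
from h import *
go([.4865,-.418,.044],down(np.radians(90)))
E
```

```text
t 9.3 pos [ 0.4859 -0.4157  0.0424] w 0.601 rel [-0.23  0.06 -0.16] [-0.003 -0.004  0.006]
```

>>> play_rows(commands=[{"dx":-0.2,"dy":0.1,"dz":-0.1,"rx":0,"ry":0,"rz":0,"claw":0.5},{"dx":-0.2,"dy":0.1,"dz":-0.1,"rx":0,"ry":0,"rz":0,"claw":0.7},{"dx":-0.2,"dy":0.1,"dz":-0.1,"rx":0,"ry":0,"rz":0,"claw":1},{"dx":-0.2,"dy":0.1,"dz":-0.1,"rx":0,"ry":0,"rz":0,"claw":1},{"dx":-0.2,"dy":0.1,"dz":-0.1,"rx":0,"ry":0,"rz":0,"claw":1}])

```text
time: 9.8
tool_pos: [0.4878, -0.4188, 0.0453]
tool_rot: [-0.001, 0.705, 0.709, 0.0]
contact_force: [0.0, -1.0, 5.7]
gripper_width: 0.15
```

```bash
python3 - <<'E'
from h import *
go([.4865,-.418,.10],down(np.radians(90)))
E
```

```text
t 9.8 pos [ 0.4878 -0.4188  0.0453] w 0.15 rel [ 0.09 -0.14 -5.47] [-0.001 -0.002  0.006]
```

>>> play_rows(commands=[{"dx":0,"dy":0,"dz":-0.7,"rx":0,"ry":0,"rz":0,"claw":1},{"dx":0,"dy":0,"dz":-2,"rx":0,"ry":0,"rz":0,"claw":1},{"dx":0,"dy":0,"dz":-3.5,"rx":0,"ry":0,"rz":0,"claw":1},{"dx":0,"dy":0,"dz":-5,"rx":0,"ry":0,"rz":0,"claw":1},{"dx":0,"dy":0,"dz":-6,"rx":0,"ry":0,"rz":0,"claw":1}])

```text
time: 10.3
tool_pos: [0.4884, -0.4195, 0.1078]
tool_rot: [0.0, 0.705, 0.709, 0.0]
contact_force: [0.7, -0.3, -2.8]
gripper_width: 0.15
```

```bash
python3 - <<'E'
from h import *
s=st(); print(s['contact_force'])
im=grab_frame('side');cv2.imwrite('pics/s8.png',cv2.resize(im[170:380,180:460],None,fx=2.85,fy=2.85,interpolation=cv2.INTER_CUBIC))
c=np.array([.4793,-.008,.019]); a=np.radians(85.4); ux=np.array([np.cos(a),np.sin(a),0])
# lip at tray x=-22, z .046 ; grip = lip -158*ux + 35 z ; TCP=grip-19 z
lip=c-.022*ux; lip[2]=.047; g=lip-.158*ux+np.array([0,0,.035]); print('lip',lip,'tcp',g-[0,0,.0187])
go(g-[0,0,.0187]+[0,0,.06],down(a))
E
```

```text
[ 0.68025999 -0.29123274 -2.81294546]
lip [ 0.47753562 -0.02992914  0.047     ] tcp [ 0.46486419 -0.1874202   0.0633    ]
t 10.35 pos [ 0.4891 -0.4202  0.1095] w 0.154 rel [23.29 -2.29 -1.43] [0.003 0.002 0.086]
```

View pics/s8.png

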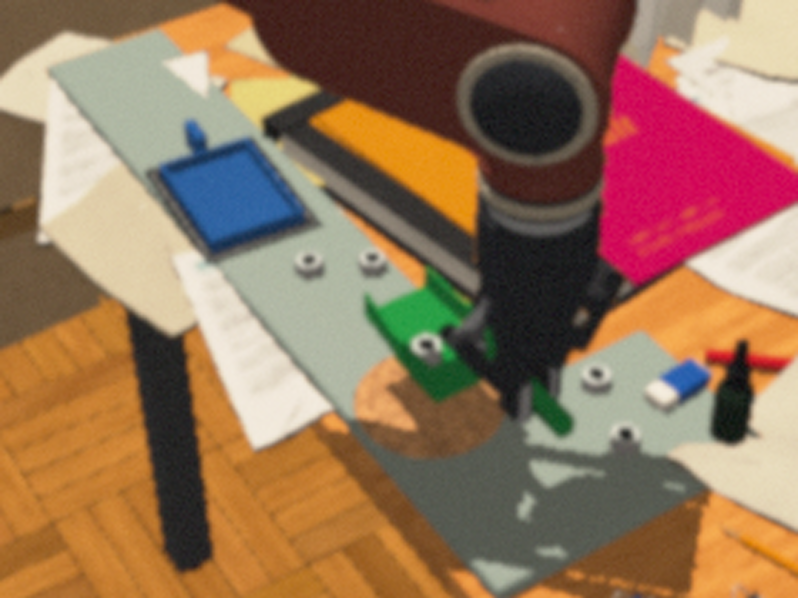

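>>> play_rows(commands=[{"dx":1.5,"dy":-0.1,"dz":-0.3,"rx":0,"ry":0,"rz":0.01,"claw":1},{"dx":4,"dy":-0.4,"dz":-0.6,"rx":0,"ry":0,"rz":0.02,"claw":1},{"dx":7,"dy":-0.7,"dz":-1,"rx":0,"ry":0,"rz":0.03,"claw":1},{"dx":10,"dy":-1,"dz":-1.4,"rx":0,"ry":0,"rz":0.04,"claw":1},{"dx":12,"dy":-1.2,"dz":-1.4,"rx":0,"ry":0,"rz":0.045,"claw":1}])

```text
time: 10.85
tool_pos: [0.4759, -0.2975, 0.1232]
tool_rot: [0.001, 0.721, 0.693, 0.001]
contact_force: [-0.3, -1.2, -1.8]
gripper_width: 0.154
```

>>> play_rows(commands=[{"dx":2.5,"dy":-0.1,"dz":0,"rx":0,"ry":0,"rz":0.01,"claw":1},{"dx":5,"dy":-0.3,"dz":0,"rx":0,"ry":0,"rz":0.02,"claw":1},{"dx":7.5,"dy":-0.4,"dz":0,"rx":0,"ry":0,"rz":0.03,"claw":1},{"dx":9.5,"dy":-0.6,"dz":0,"rx":0,"ry":0,"rz":0.04,"claw":1},{"dx":10.5,"dy":-0.6,"dz":0,"rx":0,"ry":0,"rz":0.04,"claw":1}])

```text
time: 11.35
tool_pos: [0.473, -0.1899, 0.1224]
tool_rot: [0.0, 0.734, 0.679, 0.0]
contact_force: [-0.2, 0.5, -2.4]
gripper_width: 0.152
```

```bash
python3 - <<'E'
from h import *
a=np.radians(85.4)
go([.4649,-.1874,.063],down(a))
s=st(); im=grab_frame('wrist'); cv2.imwrite('pics/w9.png',im)
im=grab_frame('side');cv2.imwrite('pics/s9.png',cv2.resize(im[150:360,160:440],None,fx=2.85,fy=2.85,interpolation=cv2.INTER_CUBIC))
c=cam('wrist',s); print('lip exp',proj(c,np.array(s['tool_pos'])+Rt(s).apply([.158,0,.0187-.035-2*0])+0) )
E
```

```text
t 11.35 pos [ 0.473  -0.1899  0.1224] w 0.152 rel [ 0.18 -0.83  5.94] [ 0.001 -0.     0.003]
lip exp [ 321.30817865 -224.4082169 ]
```

View pics/w9.png

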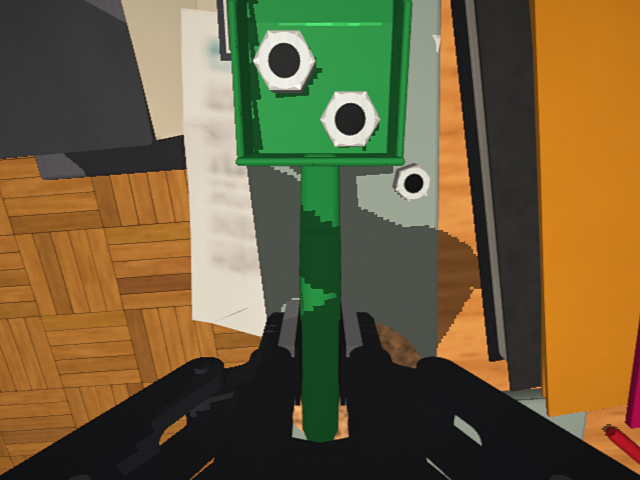

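View pics/s9.png

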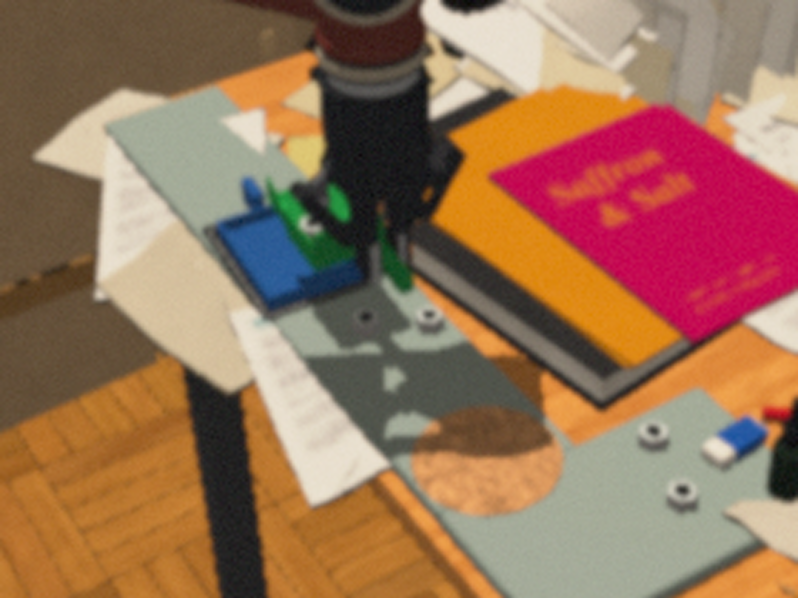

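```bash
python3 - <<'E'
from h import *
s=st(); c=cam('wrist',s)
def S(x,y,z): return np.array(s['tool_pos'])+Rt(s).apply([(x+112)/1e3,y/1e3,-.0187+(46-z)/1e3])
print('back wall top corners',proj(c,S(-51,30,34)),proj(c,S(-51,-30,34)),'floor break',proj(c,S(0,0,4)),'handle tip',proj(c,S(-154,0,54)),'fronthandle',proj(c,S(-70,0,54)))
a=np.radians(85.4); go([.4649,-.1874,.063],down(a))
E
```

```text
back wall top corners [408.49862327 169.48913332] [234.18658037 169.72137029] floor break [321.06176492  25.23684102] handle tip [321.549303   455.50373363] fronthandle [321.51510238 238.50249963]
t 11.45 pos [ 0.4736 -0.1909  0.1227] w 0.148 rel [ 0.28 -0.9   5.97] [0.002 0.    0.003]
```

>>> play_rows(commands=[{"dx":0.2,"dy":-0.3,"dz":1,"rx":0,"ry":0,"rz":0,"claw":1},{"dx":0.2,"dy":-0.6,"dz":2.5,"rx":0,"ry":0,"rz":0,"claw":1},{"dx":0.2,"dy":-0.9,"dz":4,"rx":0,"ry":0,"rz":0,"claw":1},{"dx":0.2,"dy":-0.9,"dz":5,"rx":0,"ry":0,"rz":0,"claw":1},{"dx":0.2,"dy":-0.9,"dz":5.2,"rx":0,"ry":0,"rz":0,"claw":1}])

```text
time: 11.95
tool_pos: [0.4631, -0.1877, 0.0679]
tool_rot: [-0.001, 0.734, 0.679, -0.0]
contact_force: [-1.3, 0.2, -1.4]
gripper_width: 0.153
```

```bash
python3 - <<'E'
from h import *
a=np.radians(85.4)
go([.4649,-.1874,.070],down(a))
s=st()
def S(x,y,z): return np.array(s['tool_pos'])+Rt(s).apply([(x+112)/1e3,y/1e3,-.0187+(46-z)/1e3])
im=grab_frame('side'); c=cam('side')
for i,p in enumerate([S(46,30,11),S(46,-30,11),S(-51,-30,34),S(46,0,11)]):
    u=proj(c,p); print(p.round(3),u.round(1))
    im[int(round(u[1])),int(round(u[0]))]=(0,0,255)
cv2.imwrite('pics/s10.png',cv2.resize(im[200:290,210:330],None,fx=6,fy=6,interpolation=cv2.INTER_NEAREST))
print(s['contact_force'],s['joint_pos'].round(2))
E
```

```text
t 11.95 pos [ 0.4631 -0.1877  0.0679] w 0.153 rel [ 0.05  0.17 -0.21] [-0.002 -0.002  0.002]
[ 0.505 -0.032  0.052] [274.1 229.8]
[ 0.445 -0.028  0.052] [250.8 237.4]
[ 0.438 -0.125  0.075] [267.  252.8]
[ 0.475 -0.03   0.052] [262.5 233.6]
[-1.26005522  0.24763307 -1.3834331 ] [-0.53 -0.08  2.04  0.    1.19 -0.46]
```

View pics/s10.png

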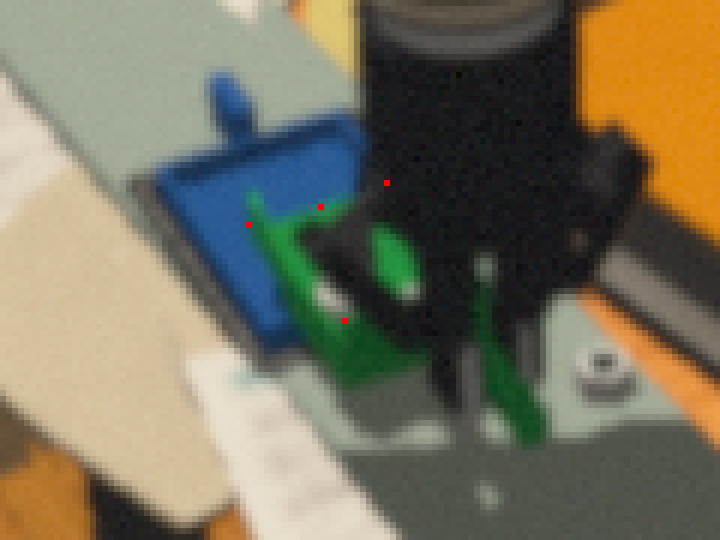

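```bash
cat >> h.py <<'E'
def tiprows(L,ths,zs,a=np.radians(85.4)):
    s=st(); print('t',s['time'],np.round(s['tool_pos'],4),'F',s['contact_force'].round(1))
    for th,z in zip(ths,zs):
        Rw=down(a)*R.from_rotvec([0,-th,0]); l=np.array([L[0],L[1],z])
        print(th,*rel(s,l-Rw.apply([.158,0,.0163]),Rw))
E
python3 - <<'E'
from h import *
tiprows([.4775,-.030],[.05,.1,.2,.3,.4],[.050,.048,.046,.044,.043])
E
```

```text
t 12.0 [ 0.4637 -0.188   0.0687] F [-0.4 -0.5 -1.3]
0.05 [ 0.16  0.11 -0.54] [-0.001 -0.051  0.003]
0.1 [ 0.3   0.1  -1.13] [-0.001 -0.101  0.003]
0.2 [ 0.7   0.1  -2.46] [-0.001 -0.201  0.003]
0.3 [ 1.25  0.1  -3.75] [-0.001 -0.301  0.003]
0.4 [ 1.94  0.1  -5.08] [-0.001 -0.401  0.003]
```

>>> play_rows(commands=[{"dx":0.15,"dy":0.1,"dz":-0.55,"rx":0,"ry":-0.05,"rz":0,"claw":1},{"dx":0.3,"dy":0.1,"dz":-1.15,"rx":0,"ry":-0.1,"rz":0,"claw":1},{"dx":0.5,"dy":0.1,"dz":-1.8,"rx":0,"ry":-0.15,"rz":0,"claw":1},{"dx":0.7,"dy":0.1,"dz":-2.45,"rx":0,"ry":-0.2,"rz":0,"claw":1},{"dx":0.95,"dy":0.1,"dz":-3.1,"rx":0,"ry":-0.25,"rz":0,"claw":1}])

```text
time: 12.5
tool_pos: [0.4662, -0.1788, 0.1009]
tool_rot: [0.085, 0.728, 0.674, -0.092]
contact_force: [-0.3, 0.0, -2.2]
gripper_width: 0.155
```

```bash
python3 - <<'E'
from h import *
tiprows([.4775,-.030],[.25,.3,.4,.5,.6,.7],[.0445,.044,.043,.043,.042,.042])
s=st(); print('lip',np.array(s['tool_pos'])+Rt(s).apply([.158,0,.0163]),s['joint_pos'].round(2))
im=grab_frame('side')
cv2.imwrite('pics/s11.png',cv2.resize(im[190:290,200:330],None,fx=6,fy=6,interpolation=cv2.INTER_CUBIC))
E
```

```text
t 12.5 [ 0.4662 -0.1788  0.1009] F [-0.3  0.  -2.2]
0.25 [ 0.05 -0.07  0.14] [0.001 0.001 0.002]
0.3 [ 0.17 -0.06 -0.6 ] [ 0.001 -0.049  0.002]
0.4 [ 0.51 -0.06 -2.06] [ 0.001 -0.149  0.002]
0.5 [ 0.98 -0.06 -3.58] [ 0.001 -0.249  0.002]
0.6 [ 1.63 -0.06 -4.94] [ 0.001 -0.349  0.002]
0.7 [ 2.39 -0.05 -6.33] [ 0.002 -0.449  0.002]
lip [ 0.47784465 -0.03026907  0.04581857] [-0.38 -0.16  2.06 -0.26  1.18 -0.21]
```

View pics/s11.png

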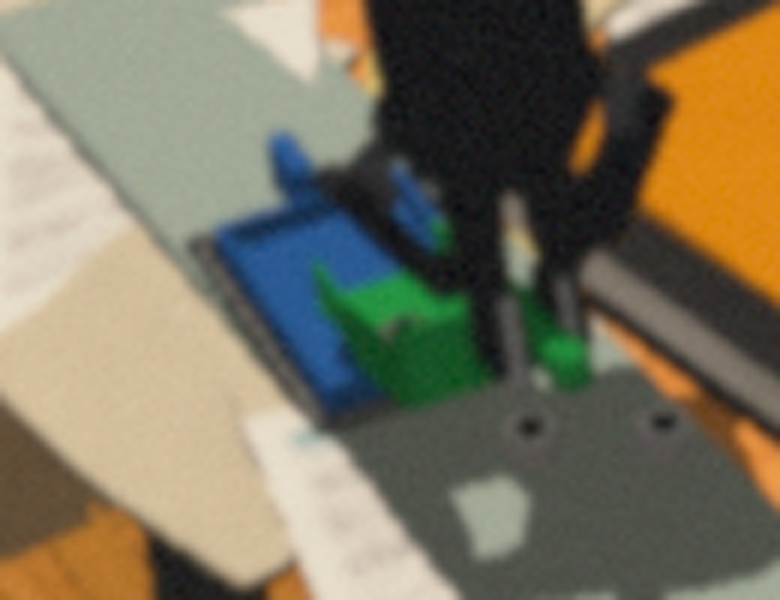

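>>> play_rows(commands=[{"dx":0.15,"dy":0,"dz":-0.6,"rx":0,"ry":-0.05,"rz":0,"claw":1},{"dx":0.3,"dy":0,"dz":-1.3,"rx":0,"ry":-0.1,"rz":0,"claw":1},{"dx":0.5,"dy":0,"dz":-2.05,"rx":0,"ry":-0.15,"rz":0,"claw":1},{"dx":0.75,"dy":0,"dz":-2.8,"rx":0,"ry":-0.2,"rz":0,"claw":1},{"dx":1,"dy":0,"dz":-3.55,"rx":0,"ry":-0.25,"rz":0,"claw":1}])

```text
time: 13.05
tool_pos: [0.4685, -0.1593, 0.1341]
tool_rot: [0.17, 0.711, 0.658, -0.182]
contact_force: [0.6, -0.3, -2.1]
gripper_width: 0.151
```

```bash
python3 - <<'E'
from h import *
tiprows([.4775,-.030],[.5,.55,.6,.65,.7,.75],[.0435,.043,.042,.042,.042,.042])
s=st(); print('lip',np.array(s['tool_pos'])+Rt(s).apply([.158,0,.0163]),s['joint_pos'].round(2))
im=grab_frame('side')
cv2.imwrite('pics/s12.png',cv2.resize(im[190:290,200:330],None,fx=6,fy=6,interpolation=cv2.INTER_CUBIC))
E
```

```text
t 13.05 [ 0.4685 -0.1593  0.1341] F [ 0.6 -0.3 -2.1]
0.5 [-0.09 -0.14  0.1 ] [0.004 0.002 0.001]
0.55 [ 0.04 -0.14 -0.64] [ 0.004 -0.048  0.001]
0.6 [ 0.22 -0.13 -1.33] [ 0.004 -0.098  0.001]
0.65 [ 0.4  -0.13 -2.11] [ 0.004 -0.148  0.001]
0.7 [ 0.62 -0.13 -2.87] [ 0.004 -0.198  0.001]
0.75 [ 0.87 -0.12 -3.63] [ 0.004 -0.248  0.001]
lip [ 0.47879548 -0.02907421  0.04367823] [-0.21 -0.18  2.07 -0.53  1.23  0.04]
```

View pics/s12.png

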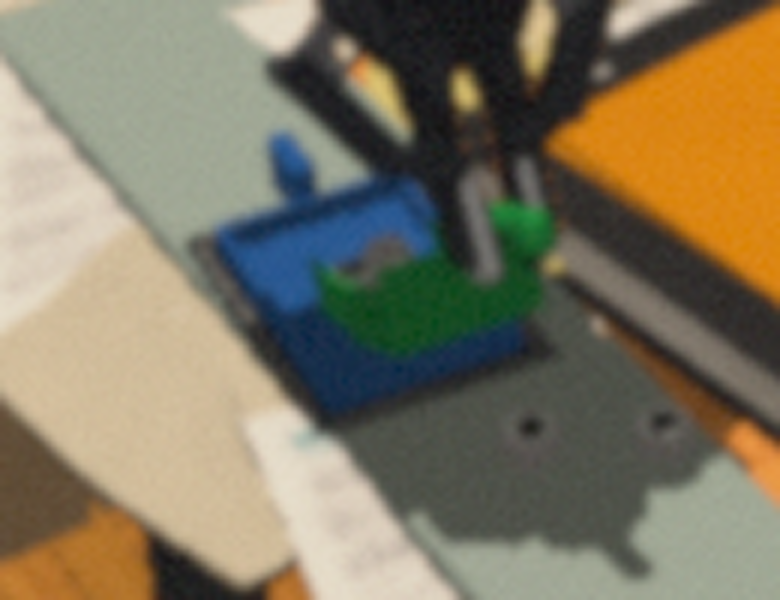

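Nuts are sliding out into the tray. I'll go on to about 45°.

>>> play_rows(commands=[{"dx":0,"dy":-0.1,"dz":-0.6,"rx":0,"ry":-0.05,"rz":0,"claw":1},{"dx":0.2,"dy":-0.1,"dz":-1.3,"rx":0,"ry":-0.1,"rz":0,"claw":1},{"dx":0.4,"dy":-0.1,"dz":-2.1,"rx":0,"ry":-0.15,"rz":0,"claw":1},{"dx":0.6,"dy":-0.1,"dz":-2.85,"rx":0,"ry":-0.2,"rz":0,"claw":1},{"dx":0.85,"dy":-0.1,"dz":-3.6,"rx":0,"ry":-0.25,"rz":0,"claw":1}])

```text
time: 13.6
tool_pos: [0.47, -0.1333, 0.1621]
tool_rot: [0.251, 0.683, 0.632, -0.268]
contact_force: [-0.3, -0.0, -1.4]
gripper_width: 0.152
```

```bash
python3 - <<'E'
from h import *
tiprows([.4775,-.030],[.75,.8,.83],[.0425,.042,.042])
s=st(); print('lip',np.array(s['tool_pos'])+Rt(s).apply([.158,0,.0163]),s['joint_pos'].round(2))
E
```

```text
t 13.6 [ 0.47   -0.1333  0.1621] F [-0.3 -0.  -1.4]
0.75 [-0.07 -0.08  0.06] [0.005 0.003 0.   ]
0.8 [ 0.07 -0.08 -0.69] [ 0.005 -0.047  0.   ]
0.83 [ 0.14 -0.08 -1.16] [ 0.005 -0.077  0.   ]
lip [ 0.47837918 -0.02948267  0.04218745] [-0.04 -0.14  2.06 -0.78  1.35  0.27]
```

>>> play_rows(commands=[{"dx":0,"dy":0,"dz":-0.6,"rx":0,"ry":-0.04,"rz":0,"claw":1},{"dx":0.1,"dy":0,"dz":-1.1,"rx":0,"ry":-0.075,"rz":0,"claw":1},{"dx":0.1,"dy":0,"dz":-1.1,"rx":0,"ry":-0.075,"rz":0,"claw":1},{"dx":0.1,"dy":0,"dz":-1.1,"rx":0,"ry":-0.075,"rz":0,"claw":1},{"dx":0.1,"dy":0,"dz":-1.1,"rx":0,"ry":-0.075,"rz":0,"claw":1}])

```text
time: 14.1
tool_pos: [0.4707, -0.1255, 0.1695]
tool_rot: [0.274, 0.673, 0.622, -0.294]
contact_force: [0.2, -0.5, -2.1]
gripper_width: 0.152
```

```bash
python3 - <<'E'
from h import *
s=st(); print('lip',np.array(s['tool_pos'])+Rt(s).apply([.158,0,.0163]),s['joint_pos'].round(2))
im=grab_frame('side')
cv2.imwrite('pics/s13.png',cv2.resize(im[190:290,200:330],None,fx=6,fy=6,interpolation=cv2.INTER_CUBIC))
im=grab_frame('wrist'); cv2.imwrite('pics/w13.png',im)
im=grab_frame('scene'); cv2.imwrite('pics/c13.png',im)
E
```

```text
lip [ 0.47848303 -0.03074957  0.04222359] [ 0.01 -0.12  2.05 -0.84  1.39  0.33]
```

View pics/s13.png

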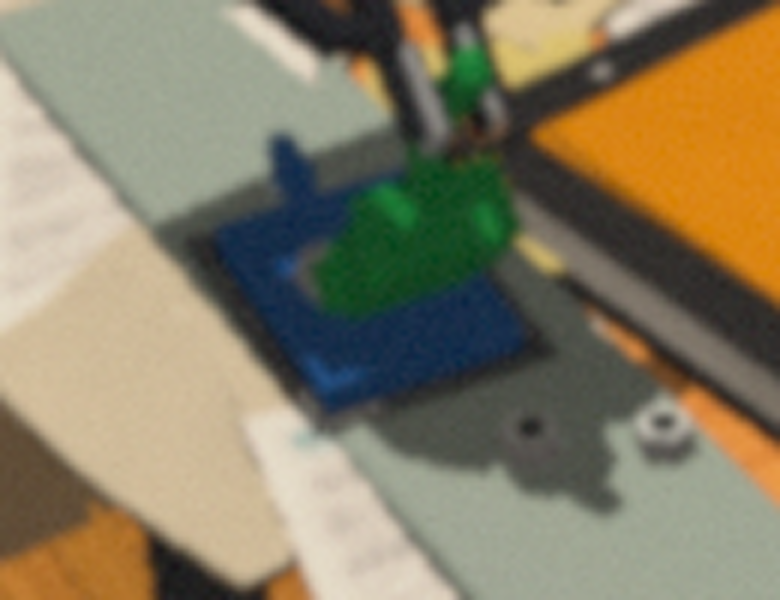

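View pics/w13.png

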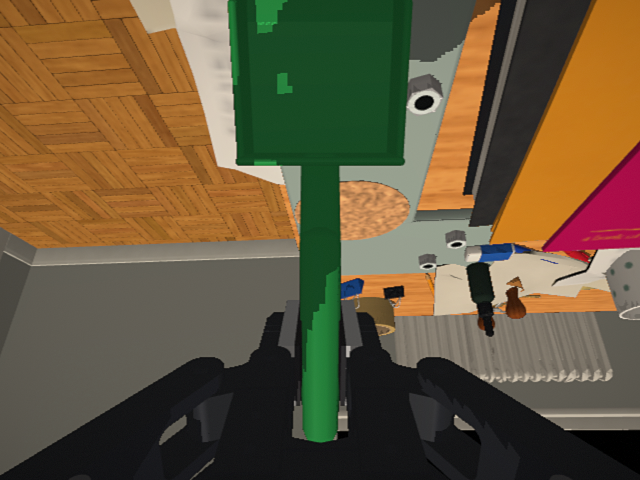

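```bash
python3 - <<'E'
from h import *
tiprows([.4785,-.031],[.82,.8,.7,.58,.46],[.05,.07,.09,.1,.11])
E
```

```text
t 14.25 [ 0.4706 -0.1255  0.1695] F [-0.2  0.  -1.5]
0.82 [-0.6   0.03 -0.4 ] [ 0.005  0.007 -0.001]
0.8 [-2.1   0.04 -1.44] [ 0.005  0.027 -0.001]
0.7 [-3.61  0.04 -1.21] [ 0.005  0.127 -0.   ]
0.58 [-4.18  0.03  0.02] [ 0.005  0.247 -0.   ]
0.46 [-4.53  0.03  1.2 ] [0.005 0.367 0.   ]
```

>>> play_rows(commands=[{"dx":-0.6,"dy":0,"dz":-0.4,"rx":0,"ry":0,"rz":0,"claw":1},{"dx":-2.1,"dy":0,"dz":-1.45,"rx":0,"ry":0.03,"rz":0,"claw":1},{"dx":-3.6,"dy":0,"dz":-1.2,"rx":0,"ry":0.13,"rz":0,"claw":1},{"dx":-4.2,"dy":0,"dz":0,"rx":0,"ry":0.25,"rz":0,"claw":1},{"dx":-4.55,"dy":0,"dz":1.2,"rx":0,"ry":0.37,"rz":0,"claw":1}])

```text
time: 14.75
tool_pos: [0.4683, -0.1653, 0.1972]
tool_rot: [0.156, 0.715, 0.662, -0.162]
contact_force: [0.3, -1.0, -1.6]
gripper_width: 0.155
```

```bash
python3 - <<'E'
from h import *
tiprows([.4785,-.035],[.34,.22,.1,0,0],[.11,.11,.11,.11,.11])
E
```

```text
t 14.75 [ 0.4683 -0.1653  0.1972] F [ 0.3 -1.  -1.6]
0.34 [-0.31 -0.05  2.28] [0.009 0.114 0.001]
0.22 [-0.18 -0.07  4.18] [0.009 0.234 0.002]
0.1 [ 0.18 -0.08  6.05] [0.009 0.354 0.002]
0 [ 0.65 -0.1   7.56] [0.009 0.454 0.003]
0 [ 0.65 -0.1   7.56] [0.009 0.454 0.003]
```

>>> play_rows(commands=[{"dx":-0.3,"dy":0,"dz":2,"rx":0,"ry":0.11,"rz":0,"claw":1},{"dx":-0.2,"dy":0,"dz":3.8,"rx":0,"ry":0.23,"rz":0,"claw":1},{"dx":0.2,"dy":0,"dz":5.5,"rx":0.005,"ry":0.35,"rz":0,"claw":1},{"dx":0.6,"dy":0,"dz":6.5,"rx":0.009,"ry":0.454,"rz":0,"claw":1},{"dx":0.6,"dy":0,"dz":6.5,"rx":0.009,"ry":0.454,"rz":0,"claw":1}])

```text
time: 15.25
tool_pos: [0.4658, -0.1907, 0.1353]
tool_rot: [-0.001, 0.735, 0.678, -0.001]
contact_force: [-1.1, 0.3, -2.6]
gripper_width: 0.149
```

```bash
python3 - <<'E'
from h import *
go([.4878,-.4188,.115],down(np.radians(90)))
im=grab_frame('wrist'); cv2.imwrite('pics/w14.png',im)
im=grab_frame('side')
cv2.imwrite('pics/s14.png',cv2.resize(im[190:290,200:330],None,fx=6,fy=6,interpolation=cv2.INTER_CUBIC))
E
```

```text
t 15.25 pos [ 0.4658 -0.1907  0.1353] w 0.149 rel [-22.56   4.05   2.  ] [-0.003 -0.001 -0.081]
```

View pics/w14.png

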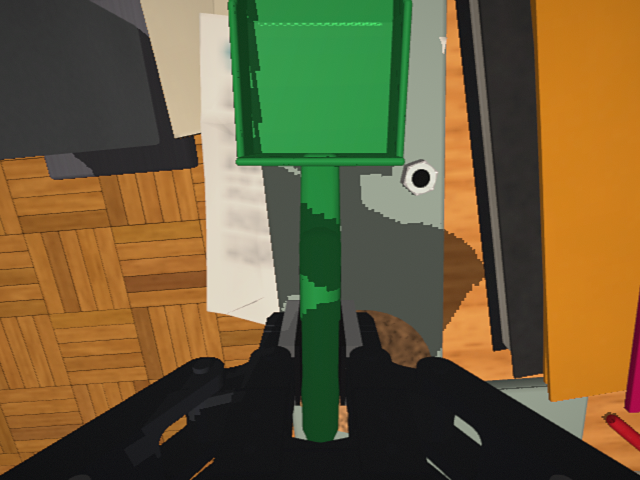

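View pics/s14.png

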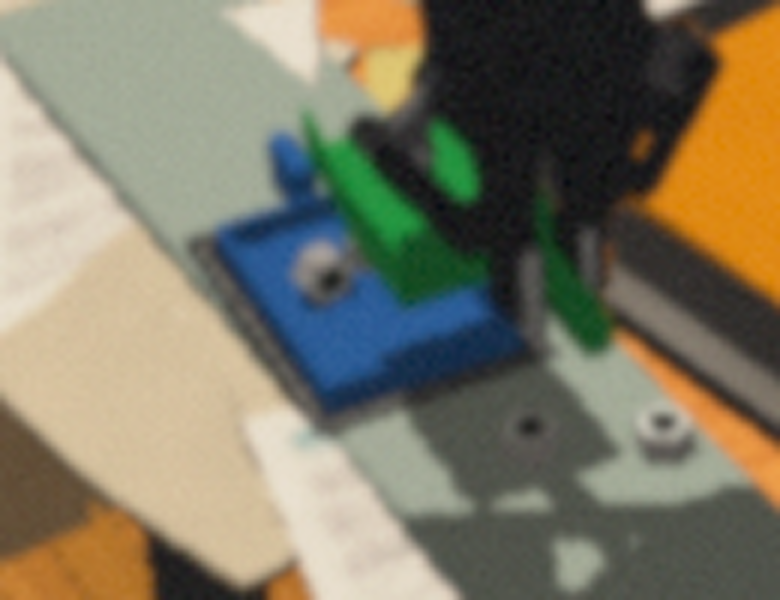

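The scoop is empty and the nuts are in the tray. I'll return the scoop to its pad.

>>> play_rows(commands=[{"dx":-3,"dy":0.5,"dz":0.2,"rx":0,"ry":0,"rz":-0.01,"claw":1},{"dx":-7,"dy":1.2,"dz":0.5,"rx":0,"ry":0,"rz":-0.02,"claw":1},{"dx":-11,"dy":2,"dz":1,"rx":0,"ry":0,"rz":-0.03,"claw":1},{"dx":-15,"dy":2.7,"dz":1.3,"rx":0,"ry":0,"rz":-0.05,"claw":1},{"dx":-18,"dy":3.2,"dz":1.6,"rx":0,"ry":0,"rz":-0.07,"claw":1}])

```text
time: 15.85
tool_pos: [0.4857, -0.3725, 0.122]
tool_rot: [0.002, 0.709, 0.705, -0.002]
contact_force: [0.5, 0.4, -1.3]
gripper_width: 0.149
```

```bash
python3 - <<'E'
from h import *
go([.4878,-.4188,.0653],down(np.radians(90.2)))
E
```

```text
t 15.85 pos [ 0.4857 -0.3725  0.122 ] w 0.149 rel [-4.6   0.24  5.7 ] [-0.     0.005 -0.01 ]
```

>>> play_rows(commands=[{"dx":-2.5,"dy":0.1,"dz":1,"rx":0,"ry":0,"rz":0,"claw":1},{"dx":-4.6,"dy":0.25,"dz":2.5,"rx":0,"ry":0,"rz":-0.01,"claw":1},{"dx":-4.6,"dy":0.25,"dz":4.5,"rx":0,"ry":0,"rz":-0.01,"claw":1},{"dx":-4.6,"dy":0.25,"dz":6,"rx":0,"ry":0,"rz":-0.01,"claw":1},{"dx":-4.6,"dy":0.25,"dz":6.5,"rx":0,"ry":0,"rz":-0.01,"claw":1}])

```text
time: 16.35
tool_pos: [0.4876, -0.4169, 0.0554]
tool_rot: [0.0, 0.705, 0.709, -0.002]
contact_force: [-0.4, 0.7, -2.0]
gripper_width: 0.153
```

```bash
python3 - <<'E'
from h import *
s=st(); print(s['contact_force'])
go([.4878,-.4188,.0453],down(np.radians(90.2)))
E
```

```text
[-0.41220158  0.69505744 -2.04271359]
t 16.35 pos [ 0.4876 -0.4169  0.0554] w 0.153 rel [-0.19  0.02  1.01] [-0.003  0.003  0.002]
```

>>> play_rows(commands=[{"dx":-0.2,"dy":0,"dz":0.4,"rx":0,"ry":0,"rz":0,"claw":1},{"dx":-0.2,"dy":0,"dz":0.7,"rx":0,"ry":0,"rz":0,"claw":1},{"dx":-0.2,"dy":0,"dz":0.9,"rx":0,"ry":0,"rz":0,"claw":1},{"dx":-0.2,"dy":0,"dz":1,"rx":0,"ry":0,"rz":0,"claw":1}])

```text
time: 16.75
tool_pos: [0.488, -0.4192, 0.0462]
tool_rot: [0.001, 0.705, 0.709, -0.002]
contact_force: [-0.4, 0.5, 0.4]
gripper_width: 0.151
```

```bash
python3 - <<'E'
from h import *
s=st(); print(s['contact_force'])
go([.4878,-.4188,.0453],down(np.radians(90.2)))
im=grab_frame('side')
cv2.imwrite('pics/s15.png',cv2.resize(im[230:390,270:470],None,fx=4,fy=3.75,interpolation=cv2.INTER_CUBIC))
E
```

```text
[-0.35664957  0.45525552  0.42957749]
t 16.75 pos [ 0.488  -0.4192  0.0462] w 0.151 rel [ 0.04 -0.02  0.09] [-0.002  0.004  0.002]
```

View pics/s15.png

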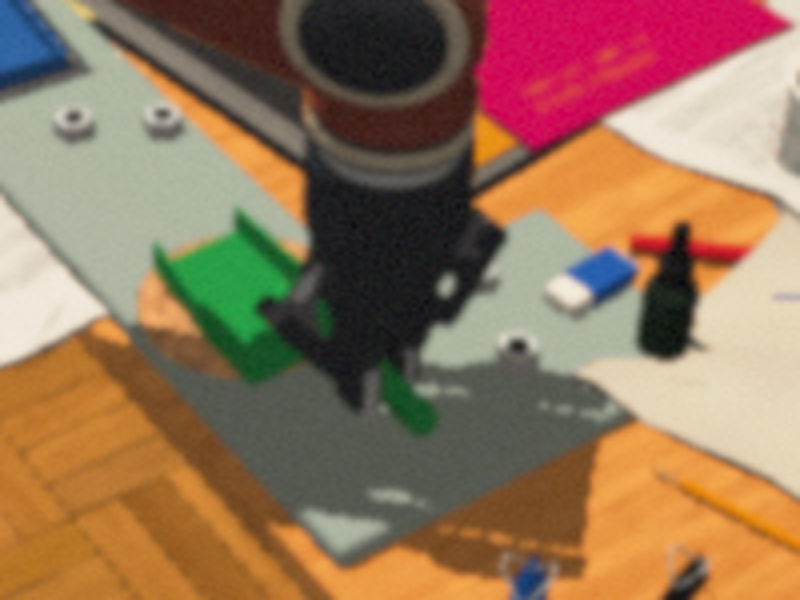

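>>> play_rows(commands=[{"dx":0,"dy":0,"dz":0.1,"rx":0,"ry":0,"rz":0,"claw":1},{"dx":0,"dy":0,"dz":0.1,"rx":0,"ry":0,"rz":0,"claw":0.8},{"dx":0,"dy":0,"dz":0.1,"rx":0,"ry":0,"rz":0,"claw":0.5},{"dx":0,"dy":0,"dz":0.1,"rx":0,"ry":0,"rz":0,"claw":0.5},{"dx":0,"dy":0,"dz":0.1,"rx":0,"ry":0,"rz":0,"claw":0.5}])

```text
time: 17.3
tool_pos: [0.488, -0.4193, 0.0453]
tool_rot: [0.001, 0.705, 0.709, -0.002]
contact_force: [-0.1, -0.3, 0.6]
gripper_width: 0.499
```

>>> play_rows(commands=[{"dx":0,"dy":0,"dz":-3,"rx":0,"ry":0,"rz":0,"claw":0.5},{"dx":0,"dy":0,"dz":-7,"rx":0,"ry":0,"rz":0,"claw":0.5},{"dx":0,"dy":0,"dz":-12,"rx":0,"ry":0,"rz":0,"claw":0.5},{"dx":0,"dy":0,"dz":-16,"rx":0,"ry":0,"rz":0,"claw":0.5},{"dx":0,"dy":0,"dz":-18,"rx":0,"ry":0,"rz":0,"claw":0.5}])

```text
time: 17.8
tool_pos: [0.4897, -0.4199, 0.2312]
tool_rot: [0.005, 0.705, 0.709, -0.002]
contact_force: [0.7, -1.2, 0.1]
gripper_width: 0.503
```

```bash
python3 - <<'E'
from h import *
import pickle
go([.50,-.4,.22],down(np.radians(90)))
s=st(); im=grab_frame('wrist'); cv2.imwrite('pics/w16.png',im); pickle.dump(s,open('w16.pkl','wb'))
im=grab_frame('side'); cv2.imwrite('pics/s16.png',im)
E
```

```text
t 17.8 pos [ 0.4897 -0.4199  0.2312] w 0.503 rel [1.99 1.03 1.1 ] [0.003 0.01  0.006]
```

View pics/w16.png

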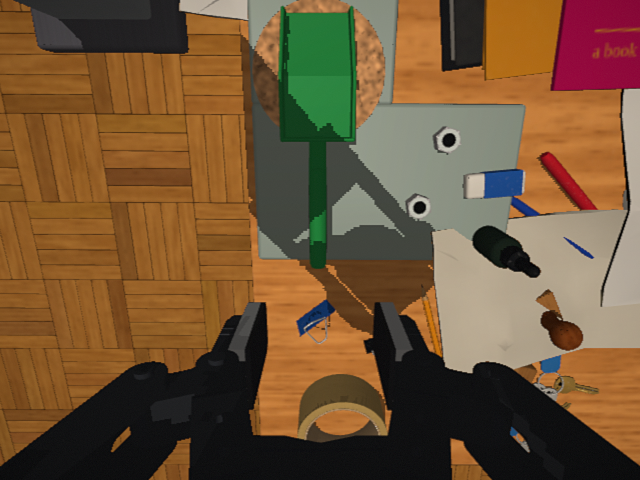

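View pics/s16.png

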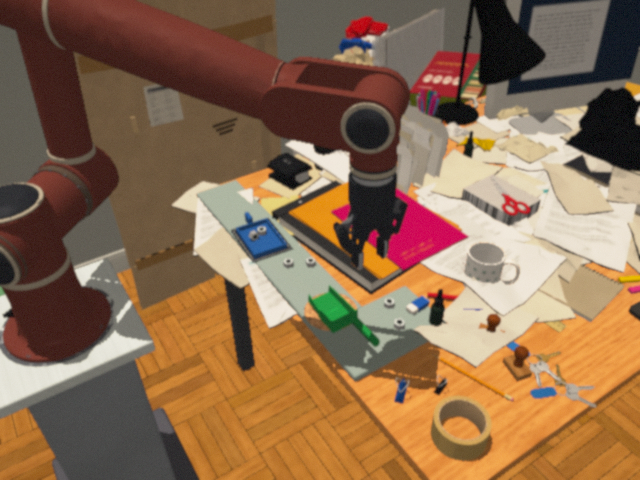

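```bash
cat >> h.py <<'E'
def hexa(c,im,uv,z=.028,r=18,show=None):
    """nut: centre from hole, orientation from hex outline fit at top plane; returns centre mm, flat-normal angles deg mod 60"""
    u0,v0=[int(round(x)) for x in uv]; k=8
    p=cv2.resize(im[v0-r:v0+r,u0-r:u0+r],None,fx=k,fy=k,interpolation=cv2.INTER_CUBIC)
    hsv=cv2.cvtColor(p,cv2.COLOR_BGR2HSV)
    if show: cv2.imwrite(show,p)
    return p,(lambda x,y: ray(c,((x+.5)/k-.5+u0-r,(y+.5)/k-.5+v0-r),z)[:2]*1000)
E
python3 - <<'E'
from h import *
import pickle
s=pickle.load(open('w16.pkl','rb')); c=cam('wrist',s); im=cv2.imread('pics/w16.png')
ps=[]
for uv in [(447,139),(419,207)]:
    p,f=hexa(c,im,uv); ps.append(p); print((ray(c,uv,.028)[:2]*1000).round(1))
cv2.imwrite('pics/hx.png',cv2.resize(np.hstack(ps),None,fx=1.35,fy=1.35))
E
```

```text
[ 598.2 -355.5]
[ 579.1 -414.7]
```

View pics/hx.png

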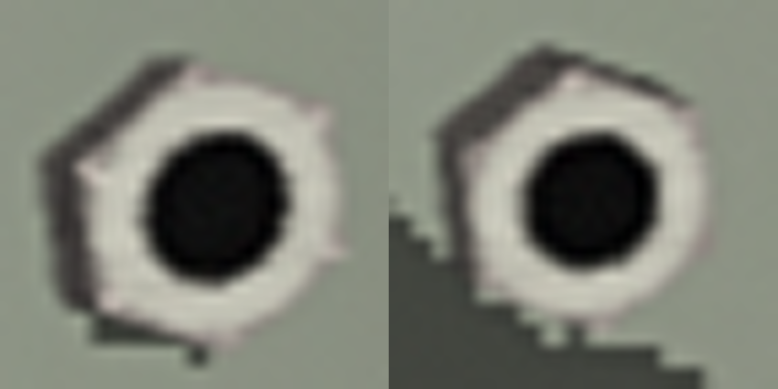

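```bash
cat >> h.py <<'E'
def hexfit(c,pts,disp,uv,z=.028,r=18,k=8):
    W=np.array([ray(c,((x/disp+.5)/k-.5+int(round(uv[0]))-r,(y/disp+.5)/k-.5+int(round(uv[1]))-r),z)[:2]*1000 for x,y in pts])
    m=W.mean(0); d=W-m; a=np.arctan2(d[:,1],d[:,0]); rad=np.linalg.norm(d,axis=1)
    ph=np.angle(np.exp(6j*a).mean())/6  # corner angle
    fl=np.degrees(ph)+30
    print('centre',m.round(1),'radii',rad.round(1),'flat normals deg',[(round(fl+60*i+180)%360)-180 for i in range(6)], 'conf',abs(np.exp(6j*a).mean()).round(2)); return m,fl
E
python3 - <<'E'
from h import *
import pickle
s=pickle.load(open('w16.pkl','rb')); c=cam('wrist',s)
hexfit(c,[(195,75),(322,118),(338,252),(222,340),(108,302),(82,168)],1.35,(447,139))
hexfit(c,[(185,80),(301,110),(316,250),(206,325),(96,285),(86,150)],1.35,(419,207))
P=[(ray(c,uv,.029)[:2]*1000).round(1) for uv in [(464,177),(463,198),(524,170),(525,192)]]; print('eraser',P)
print('d?',(ray(c,(419,207),.028)[:2]*1000).round(1))
E
```

```text
centre [ 599.3 -356.3] radii [10.5 10.7 10.9 10.2 10.3 11. ] flat normals deg [12, 72, 132, -168, -108, -48] conf 0.99
centre [ 579.  -414.8] radii [10.3 11.  11.  10.8 10.8 10.6] flat normals deg [10, 70, 130, -170, -110, -50] conf 0.96
eraser [array([ 616.2, -387.5]), array([ 617.5, -406.1]), array([ 668. , -381.2]), array([ 672.1, -400.5])]
d? [ 579.1 -414.7]
```

```bash
python3 - <<'E'
from h import *
go([.5985,-.3565,.08],down(np.radians(102)))
E
```

```text
t 17.9 pos [ 0.49   -0.4202  0.2307] w 0.503 rel [ 6.47 10.83 15.04] [ 0.003  0.011 -0.204]
```

>>> play_rows(commands=[{"dx":6.4,"dy":10.8,"dz":4,"rx":0,"ry":0,"rz":-0.1,"claw":0.55},{"dx":6.4,"dy":10.8,"dz":8,"rx":0,"ry":0,"rz":-0.2,"claw":0.55},{"dx":6.4,"dy":10.8,"dz":12,"rx":0,"ry":0,"rz":-0.2,"claw":0.55},{"dx":6.4,"dy":10.8,"dz":15,"rx":0,"ry":0.01,"rz":-0.2,"claw":0.55},{"dx":6.4,"dy":10.8,"dz":15,"rx":0,"ry":0.01,"rz":-0.2,"claw":0.55}])

```text
time: 18.4
tool_pos: [0.594, -0.3523, 0.0694]
tool_rot: [-0.007, 0.63, 0.777, 0.0]
contact_force: [-1.7, 0.3, -1.0]
gripper_width: 0.453
```

```bash
python3 - <<'E'
from h import *
go([.5985,-.3565,.018],down(np.radians(102)))
s=st(); im=grab_frame('wrist'); cv2.imwrite('pics/w17.png',im)
E
```

```text
t 18.4 pos [ 0.594  -0.3523  0.0694] w 0.453 rel [-0.57  0.4   5.13] [-0.008 -0.012 -0.002]
```

View pics/w17.png

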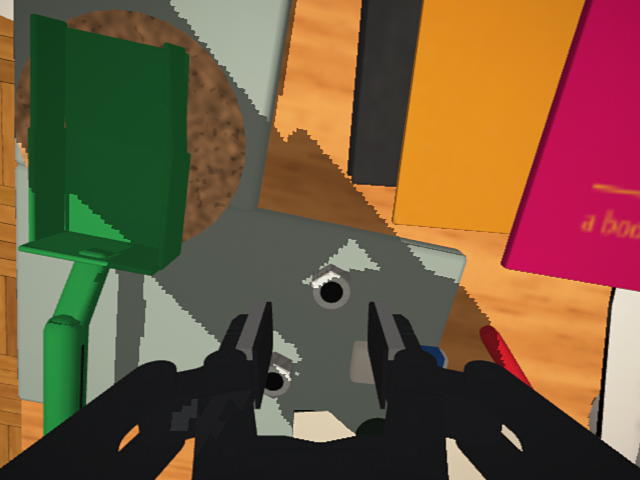

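```bash
python3 - <<'E'
from h import *
s=st(); c=cam('wrist',s)
n=ray(c,(331,290),.028); print(n)
go([n[0],n[1],.045],down(np.radians(102)))
E
```

```text
[ 0.60029465 -0.35737524  0.028     ]
t 18.45 pos [ 0.5946 -0.3535  0.0717] w 0.449 rel [-0.52  0.5   2.66] [-0.006 -0.009 -0.003]
```

>>> play_rows(commands=[{"dx":-0.5,"dy":0.5,"dz":0.5,"rx":0,"ry":-0.01,"rz":0,"claw":0.55},{"dx":-0.5,"dy":0.5,"dz":1.5,"rx":0,"ry":-0.01,"rz":0,"claw":0.55},{"dx":-0.5,"dy":0.5,"dz":2.5,"rx":0,"ry":-0.01,"rz":0,"claw":0.55},{"dx":-0.5,"dy":0.5,"dz":2.5,"rx":0,"ry":-0.01,"rz":0,"claw":0.55}])

```text
time: 18.85
tool_pos: [0.5995, -0.3574, 0.0459]
tool_rot: [-0.002, 0.631, 0.776, -0.003]
contact_force: [0.2, -0.2, -0.7]
gripper_width: 0.447
```

```bash
python3 - <<'E'
from h import *
go([.6,-.357,.018],down(np.radians(102)))
E
```

```text
t 18.85 pos [ 0.5995 -0.3574  0.0459] w 0.447 rel [0.03 0.07 2.79] [-0.007  0.    -0.003]
```

>>> play_rows(commands=[{"dx":0,"dy":0,"dz":1.5,"rx":0,"ry":0,"rz":0,"claw":0.55},{"dx":0,"dy":0,"dz":2.5,"rx":0,"ry":0,"rz":0,"claw":0.55},{"dx":0,"dy":0,"dz":2.75,"rx":0,"ry":0,"rz":0,"claw":0.55},{"dx":0,"dy":0,"dz":2.75,"rx":0,"ry":0,"rz":0,"claw":0.7},{"dx":0,"dy":0,"dz":2.75,"rx":0,"ry":0,"rz":0,"claw":1}])

```text
time: 19.35
tool_pos: [0.5995, -0.3575, 0.0187]
tool_rot: [-0.002, 0.631, 0.776, -0.003]
contact_force: [0.1, -0.6, -0.9]
gripper_width: 0.211
```

>>> play_rows(commands=[{"dx":0,"dy":0,"dz":0,"rx":0,"ry":0,"rz":0,"claw":1},{"dx":0,"dy":0,"dz":0,"rx":0,"ry":0,"rz":0,"claw":1}])

```text
time: 19.55
tool_pos: [0.5999, -0.3577, 0.0193]
tool_rot: [-0.001, 0.631, 0.776, -0.003]
contact_force: [-0.5, -0.4, -1.5]
gripper_width: 0.206
```

>>> play_rows(commands=[{"dx":0,"dy":0,"dz":-2,"rx":0,"ry":0,"rz":0,"claw":1},{"dx":0,"dy":0,"dz":-5,"rx":0,"ry":0,"rz":0,"claw":1},{"dx":0,"dy":0,"dz":-9,"rx":0,"ry":0,"rz":0,"claw":1},{"dx":0,"dy":0,"dz":-13,"rx":0,"ry":0,"rz":0,"claw":1},{"dx":0,"dy":0,"dz":-14,"rx":0,"ry":0,"rz":0,"claw":1}])

```text
time: 20.05
tool_pos: [0.6035, -0.3593, 0.1668]
tool_rot: [0.004, 0.63, 0.776, -0.003]
contact_force: [0.8, -0.5, 0.5]
gripper_width: 0.209
```

```bash
python3 - <<'E'
from h import *
im=grab_frame('wrist'); cv2.imwrite('pics/w18.png',im)
im=grab_frame('side'); cv2.imwrite('pics/s18.png',cv2.resize(im[190:290,200:330],None,fx=6,fy=6,interpolation=cv2.INTER_CUBIC))
go([.48,-.03,.12],down(np.radians(102)))
E
```

```text
t 20.15 pos [ 0.6022 -0.3584  0.163 ] w 0.209 rel [34.67 -5.22  4.1 ] [-0.002  0.006 -0.003]
```

View pics/w18.png

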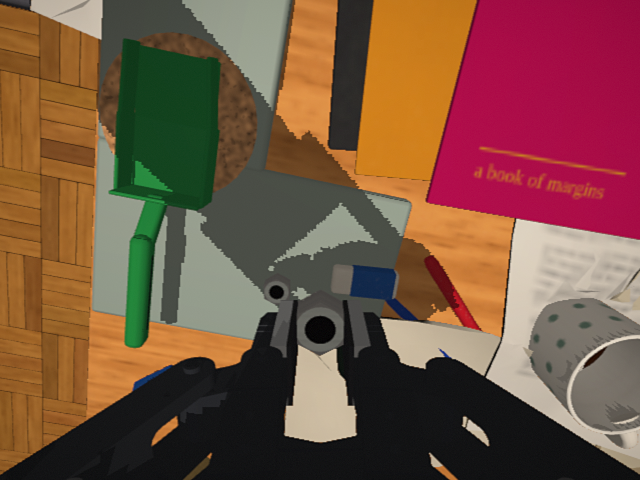

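View pics/s18.png

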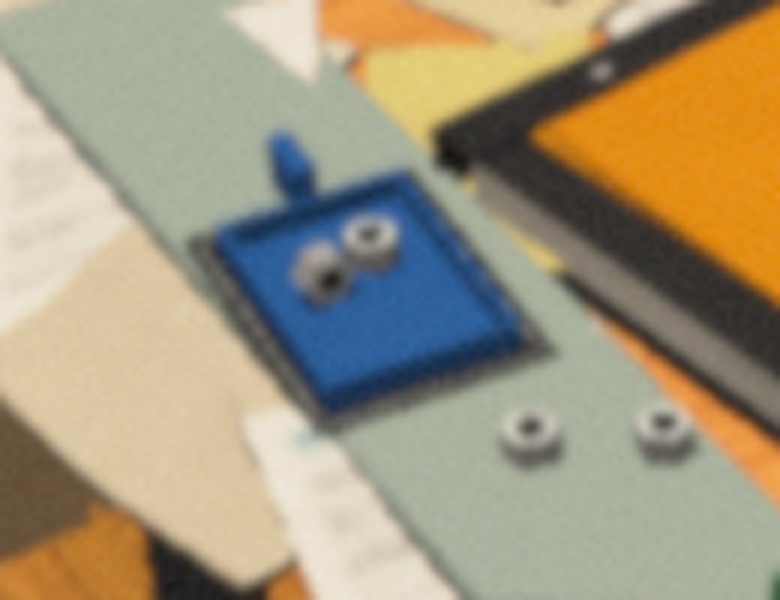

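```bash
python3 - <<'E'
from h import *
c=cam('side'); a=np.radians(85.4); o=np.array([479.3,-8])
for uv in [(325,275),(370,240)]:
    p=ray(c,(uv[0]/6+200,uv[1]/6+190),.027)[:2]*1000-o
    print(p@[np.cos(a),np.sin(a)],p@[-np.sin(a),np.cos(a)])
for x,y in [(-36,20),(-36,-20),(-12,-22),(-10,20)]:
    print((x,y),o+x*np.array([np.cos(a),np.sin(a)])+y*np.array([-np.sin(a),np.cos(a)]))
E
```

```text
9.987011662349019 12.25875779560523
22.563366707027853 -13.057786882344404
(-36, 20) [456.47726116 -42.28006114]
(-36, -20) [496.34841629 -45.48801811]
(-12, -22) [500.26674823 -21.72572288]
(-10, 20) [458.56243319 -16.3638103 ]
```

```bash
python3 - <<'E'
from h import *
go([.496,-.045,.10],down(np.radians(95)))
E
```

```text
t 20.15 pos [ 0.6022 -0.3584  0.163 ] w 0.209 rel [32.89 -3.96  6.11] [-0.002  0.006  0.119]
```

>>> play_rows(commands=[{"dx":4,"dy":-0.5,"dz":0,"rx":0,"ry":0,"rz":0,"claw":1},{"dx":9,"dy":-1,"dz":0,"rx":0,"ry":0,"rz":0.03,"claw":1},{"dx":14,"dy":-1.7,"dz":0.5,"rx":0,"ry":0,"rz":0.06,"claw":1},{"dx":19,"dy":-2.3,"dz":1,"rx":0,"ry":0,"rz":0.09,"claw":1},{"dx":24,"dy":-3,"dz":2,"rx":0,"ry":0,"rz":0.12,"claw":1}])

```text
time: 20.65
tool_pos: [0.5228, -0.1305, 0.1398]
tool_rot: [0.0, 0.677, 0.736, -0.003]
contact_force: [0.1, 0.1, 0.4]
gripper_width: 0.207
```

```bash
python3 - <<'E'
from h import *
go([.496,-.045,.07],down(np.radians(95)))
E
```

```text
t 20.65 pos [ 0.5228 -0.1305  0.1398] w 0.207 rel [ 8.78 -1.92  6.95] [-0.004  0.005 -0.003]
```

>>> play_rows(commands=[{"dx":4,"dy":-1,"dz":1,"rx":0,"ry":0,"rz":0,"claw":1},{"dx":8.8,"dy":-1.9,"dz":3,"rx":0,"ry":0,"rz":0,"claw":1},{"dx":8.8,"dy":-1.9,"dz":6,"rx":0,"ry":0,"rz":0,"claw":1},{"dx":8.8,"dy":-1.9,"dz":7,"rx":0,"ry":0,"rz":0,"claw":1},{"dx":8.8,"dy":-1.9,"dz":7,"rx":0,"ry":0,"rz":0,"claw":1}])

```text
time: 21.15
tool_pos: [0.4936, -0.0444, 0.0661]
tool_rot: [-0.003, 0.677, 0.736, -0.005]
contact_force: [0.0, -0.4, -0.1]
gripper_width: 0.207
```

```bash
python3 - <<'E'
from h import *
go([.496,-.045,.034],down(np.radians(95)))
im=grab_frame('side'); cv2.imwrite('pics/s19.png',cv2.resize(im[190:290,200:330],None,fx=6,fy=6,interpolation=cv2.INTER_CUBIC))
E
```

```text
t 21.15 pos [ 0.4936 -0.0444  0.0661] w 0.207 rel [-0.07  0.27  3.21] [-0.01   0.003 -0.003]
```

View pics/s19.png

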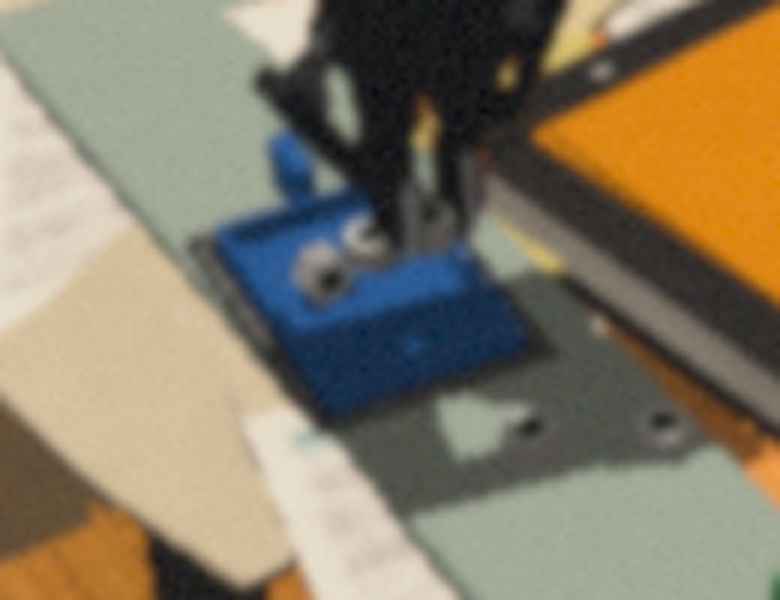

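>>> play_rows(commands=[{"dx":0,"dy":0.2,"dz":1.5,"rx":0,"ry":0,"rz":0,"claw":1},{"dx":0,"dy":0.2,"dz":2.9,"rx":0,"ry":0,"rz":0,"claw":1},{"dx":0,"dy":0.2,"dz":3,"rx":0,"ry":0,"rz":0,"claw":1},{"dx":0,"dy":0.2,"dz":3,"rx":0,"ry":0,"rz":0,"claw":0.65},{"dx":0,"dy":0.2,"dz":3,"rx":0,"ry":0,"rz":0,"claw":0.65}])

```text
time: 21.7
tool_pos: [0.4975, -0.0453, 0.0385]
tool_rot: [-0.001, 0.677, 0.736, -0.004]
contact_force: [0.4, -0.1, -0.2]
gripper_width: 0.348
```

>>> play_rows(commands=[{"dx":0,"dy":0,"dz":0,"rx":0,"ry":0,"rz":0,"claw":0.65},{"dx":-1,"dy":0,"dz":-4,"rx":0,"ry":0,"rz":0,"claw":0.65},{"dx":-4,"dy":0,"dz":-8,"rx":0,"ry":0,"rz":0,"claw":0.6},{"dx":-9,"dy":0,"dz":-11,"rx":0,"ry":0,"rz":0,"claw":0.55},{"dx":-14,"dy":0,"dz":-13,"rx":0,"ry":0,"rz":0,"claw":0.5}])

```text
time: 22.2
tool_pos: [0.5103, -0.1745, 0.168]
tool_rot: [0.002, 0.676, 0.737, -0.003]
contact_force: [0.8, -0.5, 0.4]
gripper_width: 0.502
```

```bash
python3 - <<'E'
from h import *
import pickle
s=st(); im=grab_frame('wrist'); cv2.imwrite('pics/w20.png',im); pickle.dump(s,open('w20.pkl','wb'))
im=grab_frame('side'); cv2.imwrite('pics/s20.png',cv2.resize(im[190:290,200:330],None,fx=6,fy=6,interpolation=cv2.INTER_CUBIC))
E
```

```text
(no output)
```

View pics/w20.png

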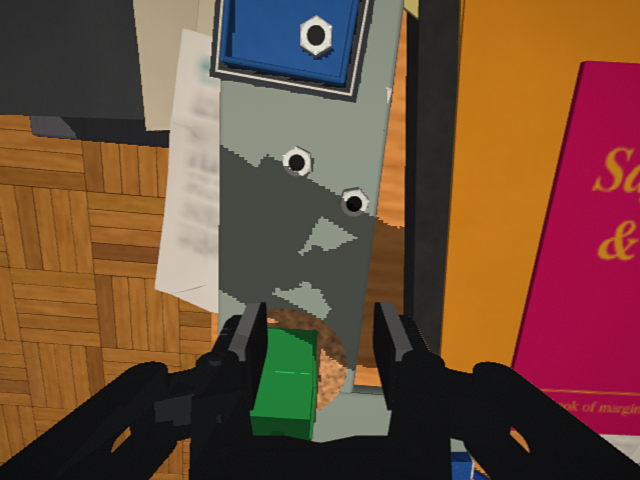

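View pics/s20.png

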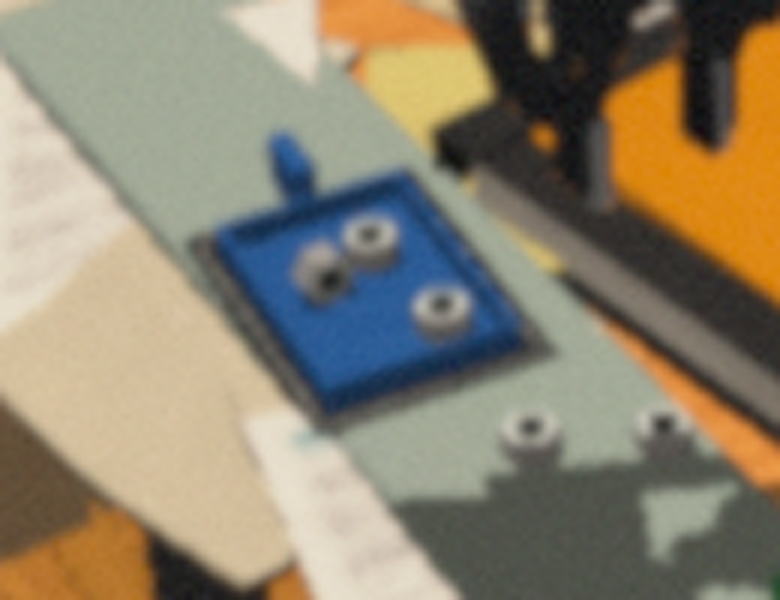

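Three nuts are in the tray now. Next are strays a at (297,161) and b at (354,202).

```bash
python3 - <<'E'
from h import *
import pickle
im=cv2.imread('pics/w20.png'); c=cam('wrist',pickle.load(open('w20.pkl','rb')))
ps=[]
for uv in [(297,161),(354,202)]:
    p,f=hexa(c,im,uv,r=20); ps.append(p); print((ray(c,uv,.028)[:2]*1000).round(1))
cv2.imwrite('pics/hx2.png',cv2.resize(np.hstack(ps),None,fx=1.25,fy=1.25))
E
```

```text
[ 488.8 -124.5]
[ 532.4 -150.4]
```

View pics/hx2.png

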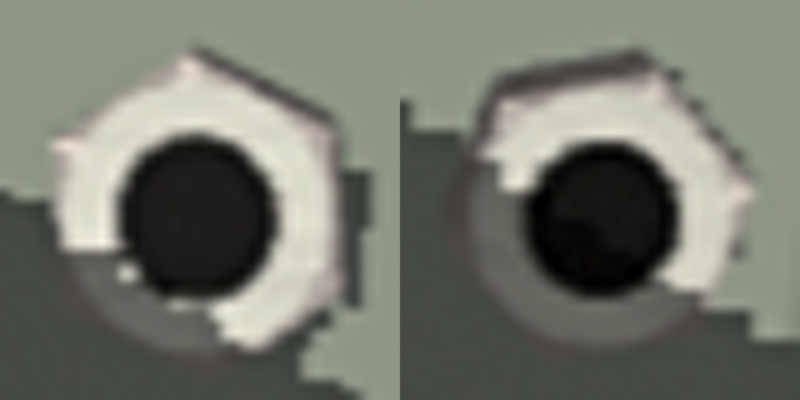

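```bash
python3 - <<'E'
from h import *
import pickle
c=cam('wrist',pickle.load(open('w20.pkl','rb')))
hexfit(c,[(188,62),(330,130),(331,280),(62,149),(206,368),(64,300)],1.25,(297,161),r=20)
hexfit(c,[(102,103),(255,82),(345,190),(298,337),(145,358),(55,250)],1.25,(354,202),r=20)
s=st(); print(s['tool_pos'])
go([.4885,-.125,.08],down(np.radians(90)))
E
```

```text
centre [ 488.3 -125.4] radii [10.6 11.2 10.5 10.5 10.8 11.3] flat normals deg [8, 68, 128, -172, -112, -52] conf 0.99
centre [ 532.2 -151.7] radii [11.4 10.9 10.8 11.5 11.  10.8] flat normals deg [46, 106, 166, -134, -74, -14] conf 1.0
[ 0.51163457 -0.17862903  0.16980899]
t 22.3 pos [ 0.5116 -0.1786  0.1698] w 0.499 rel [ 5.62 -1.9   8.92] [0.002 0.011 0.079]
```

```bash
python3 - <<'E'
from h import *
go([.4885,-.1255,.06],down(np.radians(98)))
E
```

```text
t 22.3 pos [ 0.5116 -0.1786  0.1698] w 0.499 rel [ 5.59 -1.91 10.92] [ 0.001  0.011 -0.061]
```

>>> play_rows(commands=[{"dx":3,"dy":-1,"dz":3,"rx":0,"ry":0,"rz":-0.03,"claw":0.6},{"dx":5.6,"dy":-1.9,"dz":6,"rx":0,"ry":0.01,"rz":-0.06,"claw":0.6},{"dx":5.6,"dy":-1.9,"dz":9,"rx":0,"ry":0.01,"rz":-0.06,"claw":0.6},{"dx":5.6,"dy":-1.9,"dz":10.5,"rx":0,"ry":0.01,"rz":-0.06,"claw":0.6},{"dx":5.6,"dy":-1.9,"dz":10.8,"rx":0,"ry":0.01,"rz":-0.06,"claw":0.6}])

```text
time: 22.8
tool_pos: [0.4871, -0.1245, 0.0591]
tool_rot: [-0.001, 0.656, 0.755, -0.0]
contact_force: [-0.0, 0.1, -0.3]
gripper_width: 0.396
```

```bash
python3 - <<'E'
from h import *
s=st(); im=grab_frame('wrist'); cv2.imwrite('pics/w21.png',im); c=cam('wrist',s); print(proj(c,[.4885,-.1255,.028]))
go([.4885,-.1255,.04],down(np.radians(98)))
E
```

```text
[323.89562636 292.34708915]
t 22.85 pos [ 0.4881 -0.1251  0.0602] w 0.404 rel [-0.05  0.04  2.02] [-0.    -0.    -0.001]
```

View pics/w21.png

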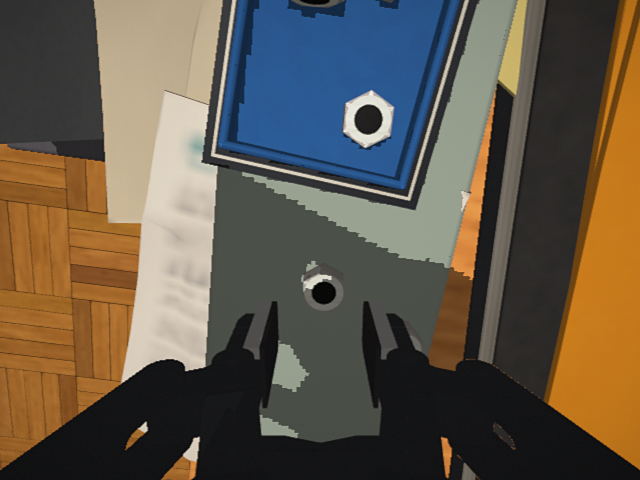

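The nut sits at (323,292) as predicted. I'll descend and close on it.

>>> play_rows(commands=[{"dx":0,"dy":0,"dz":1.5,"rx":0,"ry":0,"rz":0,"claw":0.6},{"dx":0,"dy":0,"dz":3,"rx":0,"ry":0,"rz":0,"claw":0.6},{"dx":0,"dy":0,"dz":4,"rx":0,"ry":0,"rz":0,"claw":0.6},{"dx":0,"dy":0,"dz":4.15,"rx":0,"ry":0,"rz":0,"claw":0.6},{"dx":0,"dy":0,"dz":4.15,"rx":0,"ry":0,"rz":0,"claw":0.8}])

```text
time: 23.35
tool_pos: [0.4877, -0.125, 0.0181]
tool_rot: [-0.001, 0.656, 0.754, -0.0]
contact_force: [0.6, 1.4, 0.3]
gripper_width: 0.242
```

>>> play_rows(commands=[{"dx":0,"dy":0,"dz":0,"rx":0,"ry":0,"rz":0,"claw":1},{"dx":0,"dy":0,"dz":0,"rx":0,"ry":0,"rz":0,"claw":1},{"dx":0,"dy":0,"dz":0,"rx":0,"ry":0,"rz":0,"claw":1},{"dx":0,"dy":0,"dz":-3,"rx":0,"ry":0,"rz":0,"claw":1},{"dx":0,"dy":0,"dz":-6,"rx":0,"ry":0,"rz":0,"claw":1}])

```text
time: 23.85
tool_pos: [0.4869, -0.1246, 0.0779]
tool_rot: [-0.002, 0.656, 0.754, -0.001]
contact_force: [-0.1, 0.5, -0.8]
gripper_width: 0.207
```

```bash
python3 - <<'E'
from h import *
s=st(); im=grab_frame('side'); cv2.imwrite('pics/s22.png',cv2.resize(im[190:290,200:330],None,fx=6,fy=6,interpolation=cv2.INTER_CUBIC))
go([.4565,-.042,.08],down(np.radians(95)))
E
```

```text
t 23.9 pos [ 0.4909 -0.1262  0.0845] w 0.208 rel [ 8.82 -2.25  0.41] [0.006 0.003 0.052]
```

View pics/s22.png

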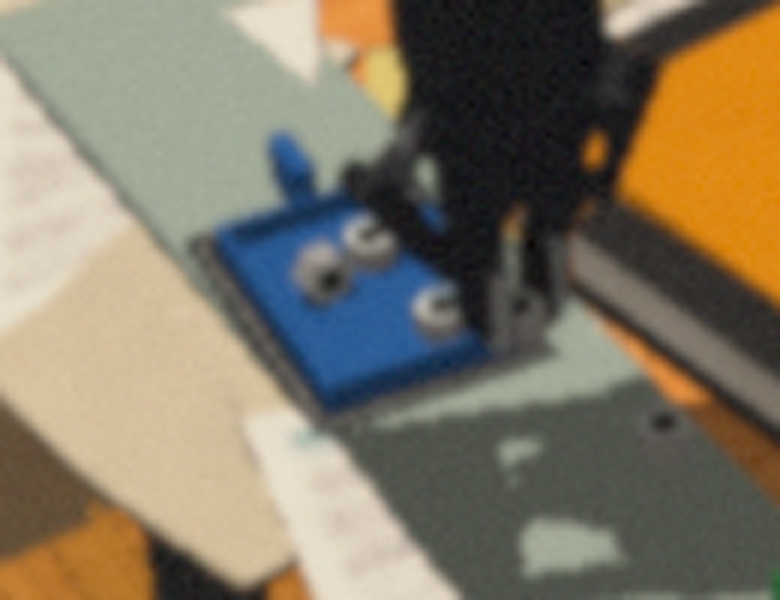

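>>> play_rows(commands=[{"dx":4,"dy":-1,"dz":0,"rx":0,"ry":0,"rz":0,"claw":1},{"dx":8.8,"dy":-2.2,"dz":0,"rx":0,"ry":0,"rz":0.03,"claw":1},{"dx":8.8,"dy":-2.2,"dz":1.5,"rx":0,"ry":0,"rz":0.03,"claw":1},{"dx":8.8,"dy":-2.2,"dz":3.5,"rx":0,"ry":0,"rz":0.03,"claw":1},{"dx":8.8,"dy":-2.2,"dz":4.6,"rx":0,"ry":0,"rz":0.03,"claw":1}])

```text
time: 24.4
tool_pos: [0.4566, -0.0417, 0.037]
tool_rot: [0.003, 0.667, 0.745, 0.001]
contact_force: [-0.7, 0.2, -0.5]
gripper_width: 0.209
```

```bash
python3 - <<'E'
from h import *
go([.4565,-.042,.036],down(np.radians(96)))
E
```

```text
t 24.4 pos [ 0.4566 -0.0417  0.037 ] w 0.209 rel [-0.03 -0.01  0.1 ] [0.005 0.003 0.005]
```

>>> play_rows(commands=[{"dx":0,"dy":0,"dz":0,"rx":0,"ry":0,"rz":0,"claw":0.65},{"dx":0,"dy":0,"dz":0,"rx":0,"ry":0,"rz":0,"claw":0.65},{"dx":0,"dy":0,"dz":0,"rx":0,"ry":0,"rz":0,"claw":0.65},{"dx":0,"dy":0,"dz":-4,"rx":0,"ry":0,"rz":0,"claw":0.65},{"dx":-2,"dy":0,"dz":-8,"rx":0,"ry":0,"rz":0,"claw":0.6}])

```text
time: 24.9
tool_pos: [0.4573, -0.0603, 0.1173]
tool_rot: [0.001, 0.667, 0.745, 0.001]
contact_force: [0.9, -0.9, 0.1]
gripper_width: 0.401
```

```bash
python3 - <<'E'
from h import *
im=grab_frame('side'); cv2.imwrite('pics/s23.png',cv2.resize(im[190:290,200:330],None,fx=6,fy=6,interpolation=cv2.INTER_CUBIC))
go([.532,-.152,.10],down(np.radians(196)))
E
```

```text
t 24.95 pos [ 0.4631 -0.0649  0.1266] w 0.399 rel [-9.39  5.85  2.85] [ 0.004  0.022 -1.74 ]
```

View pics/s23.png

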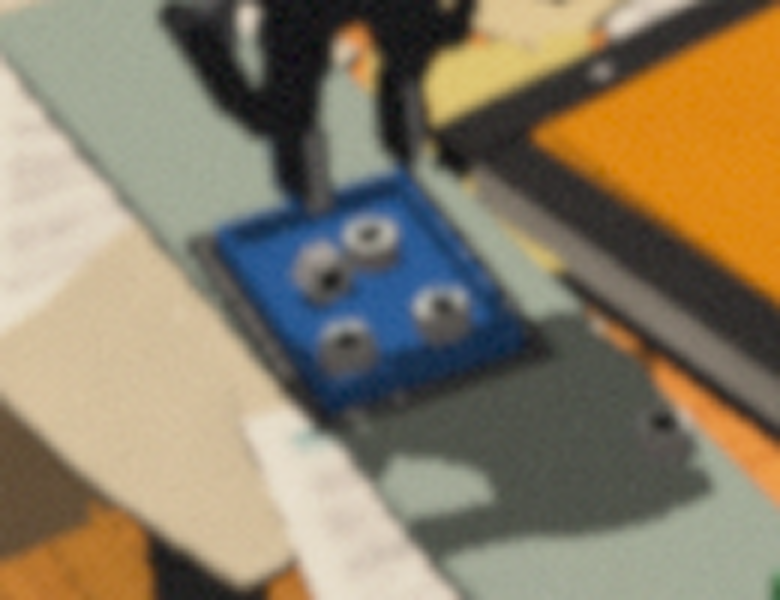

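>>> play_rows(commands=[{"dx":-5,"dy":3,"dz":0,"rx":0,"ry":0,"rz":-0.15,"claw":0.55},{"dx":-9.4,"dy":5.8,"dz":1,"rx":0,"ry":0.02,"rz":-0.3,"claw":0.55},{"dx":-9.4,"dy":5.8,"dz":1,"rx":0,"ry":0.02,"rz":-0.45,"claw":0.55},{"dx":-9.4,"dy":5.8,"dz":1,"rx":0,"ry":0.02,"rz":-0.6,"claw":0.55},{"dx":-9.4,"dy":5.8,"dz":1,"rx":0,"ry":0.02,"rz":-0.75,"claw":0.55}])

```text
time: 25.45
tool_pos: [0.5321, -0.1534, 0.1192]
tool_rot: [0.003, 0.347, 0.938, 0.006]
contact_force: [-0.2, 0.0, 0.5]
gripper_width: 0.45
```

>>> play_rows(commands=[{"dx":0,"dy":0,"dz":0,"rx":0,"ry":0,"rz":-0.15,"claw":0.55},{"dx":0,"dy":0,"dz":0,"rx":0,"ry":0,"rz":-0.3,"claw":0.55},{"dx":0,"dy":0,"dz":0,"rx":0,"ry":0,"rz":-0.45,"claw":0.55},{"dx":0,"dy":0,"dz":0,"rx":0,"ry":0,"rz":-0.6,"claw":0.55},{"dx":0,"dy":0,"dz":0,"rx":0,"ry":0,"rz":-0.75,"claw":0.55}])

```text
time: 25.95
tool_pos: [0.5327, -0.1539, 0.1202]
tool_rot: [0.006, -0.021, 1.0, 0.004]
contact_force: [-0.6, 0.1, -0.9]
gripper_width: 0.453
```

```bash
python3 - <<'E'
from h import *
go([.532,-.152,.06],down(np.radians(196)))
E
```

```text
t 25.95 pos [ 0.5327 -0.1539  0.1202] w 0.453 rel [0.14 0.15 6.02] [ 0.006  0.013 -0.237]
```

>>> play_rows(commands=[{"dx":0.1,"dy":0.15,"dz":1,"rx":0.006,"ry":0.013,"rz":-0.12,"claw":0.58},{"dx":0.1,"dy":0.15,"dz":3,"rx":0.006,"ry":0.013,"rz":-0.24,"claw":0.58},{"dx":0.1,"dy":0.15,"dz":5,"rx":0.006,"ry":0.013,"rz":-0.24,"claw":0.58},{"dx":0.1,"dy":0.15,"dz":6,"rx":0.006,"ry":0.013,"rz":-0.24,"claw":0.58},{"dx":0.1,"dy":0.15,"dz":6,"rx":0.006,"ry":0.013,"rz":-0.24,"claw":0.58}])

```text
time: 26.45
tool_pos: [0.5315, -0.1517, 0.0589]
tool_rot: [-0.001, -0.141, 0.99, 0.001]
contact_force: [0.3, 0.2, 0.4]
gripper_width: 0.417
```

```bash
python3 - <<'E'
from h import *
s=st(); im=grab_frame('wrist'); cv2.imwrite('pics/w24.png',im); c=cam('wrist',s); print(proj(c,[.532,-.152,.028]))
go([.532,-.152,.018],down(np.radians(196)))
E
```

```text
[319.20223991 292.48154966]
t 26.5 pos [ 0.5322 -0.152   0.0601] w 0.42 rel [0.02 0.01 4.21] [ 0.001 -0.001  0.003]
```

View pics/w24.png

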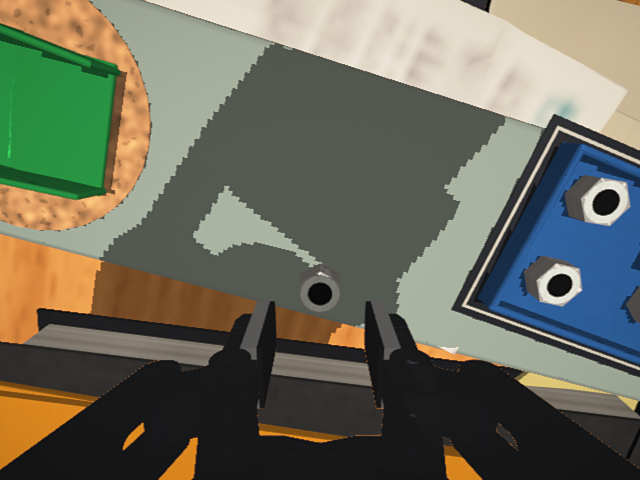

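```bash
python3 - <<'E'
from h import *
s=st(); c=cam('wrist',s)
for uv in [(40,312),(300,340),(440,352)]: print(ray(c,uv,.055).round(3))
E
```

```text
[ 0.563 -0.265  0.055]
[ 0.545 -0.157  0.055]
[ 0.534 -0.097  0.055]
```

```bash
python3 - <<'E'
from h import *
s=st(); c=cam('wrist',s)
for uv in [(40,312),(300,340),(440,352)]: print(ray(c,uv,.0).round(3))
for uv in [(5,345),(600,410)]: print(ray(c,uv,.055).round(3))
print(ray(c,(20,242),.016), ray(c,(600,390),.016))
E
```

```text
[ 0.601 -0.299  0.   ]
[ 0.577 -0.151  0.   ]
[ 0.562 -0.069  0.   ]
[ 0.583 -0.278  0.055]
[ 0.542 -0.016  0.055]
[ 0.55345889 -0.30195028  0.016     ] [0.55191832 0.01860899 0.016     ]
```

>>> play_rows(commands=[{"dx":0,"dy":0,"dz":1.5,"rx":0,"ry":0,"rz":0,"claw":0.58},{"dx":0,"dy":0,"dz":3,"rx":0,"ry":0,"rz":0,"claw":0.58},{"dx":0,"dy":0,"dz":4,"rx":0,"ry":0,"rz":0,"claw":0.58},{"dx":0,"dy":0,"dz":4.15,"rx":0,"ry":0,"rz":0,"claw":0.6},{"dx":0,"dy":0,"dz":4.15,"rx":0,"ry":0,"rz":0,"claw":0.8}])

```text
time: 27.0
tool_pos: [0.5317, -0.1518, 0.0178]
tool_rot: [-0.001, -0.141, 0.99, 0.001]
contact_force: [-0.1, -0.2, 1.2]
gripper_width: 0.244
```

>>> play_rows(commands=[{"dx":0,"dy":0,"dz":0,"rx":0,"ry":0,"rz":0,"claw":1},{"dx":0,"dy":0,"dz":0,"rx":0,"ry":0,"rz":0,"claw":1},{"dx":0,"dy":0,"dz":0,"rx":0,"ry":0,"rz":0,"claw":1},{"dx":0,"dy":0,"dz":-3,"rx":0,"ry":0,"rz":0,"claw":1},{"dx":0,"dy":0,"dz":-6.5,"rx":0,"ry":0,"rz":0,"claw":1}])

```text
time: 27.5
tool_pos: [0.5304, -0.1512, 0.0818]
tool_rot: [-0.003, -0.141, 0.99, 0.002]
contact_force: [1.4, -0.1, -0.3]
gripper_width: 0.209
```

```bash
python3 - <<'E'
from h import *
s=st(); im=grab_frame('wrist'); cv2.imwrite('pics/w25.png',im)
go([.480,-.022,.10],down(np.radians(180)))
E
```

```text
t 27.55 pos [ 0.5352 -0.1532  0.09  ] w 0.204 rel [ 1.64 14.13 -1.06] [-0.003  0.005  0.283]
```

View pics/w25.png

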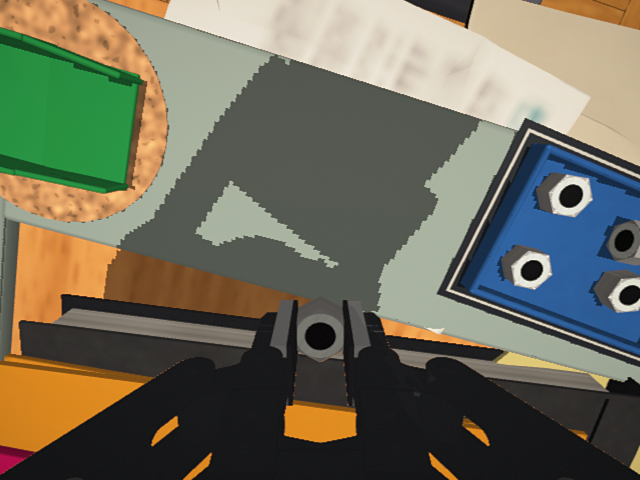

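>>> play_rows(commands=[{"dx":0.5,"dy":3,"dz":-1,"rx":0,"ry":0,"rz":0.05,"claw":1},{"dx":1,"dy":7,"dz":-1,"rx":0,"ry":0,"rz":0.1,"claw":1},{"dx":1.5,"dy":11,"dz":-0.5,"rx":0,"ry":0,"rz":0.15,"claw":1},{"dx":1.6,"dy":14.1,"dz":0,"rx":0,"ry":0,"rz":0.2,"claw":1},{"dx":1.6,"dy":14.1,"dz":2,"rx":0,"ry":0,"rz":0.2,"claw":1}])

```text
time: 28.05
tool_pos: [0.4814, -0.0199, 0.0712]
tool_rot: [0.005, -0.043, 0.999, -0.002]
contact_force: [0.6, -0.3, -0.5]
gripper_width: 0.205
```

```bash
python3 - <<'E'
from h import *
go([.481,-.021,.037],down(np.radians(184.5)))
E
```

```text
t 28.05 pos [ 0.4814 -0.0199  0.0712] w 0.205 rel [ 0.08 -0.1   3.42] [-0.004  0.011  0.007]
```

>>> play_rows(commands=[{"dx":0.1,"dy":-0.1,"dz":1.5,"rx":0,"ry":0.01,"rz":0,"claw":1},{"dx":0.1,"dy":-0.1,"dz":3,"rx":0,"ry":0.01,"rz":0,"claw":1},{"dx":0.1,"dy":-0.1,"dz":3.3,"rx":0,"ry":0.01,"rz":0,"claw":1},{"dx":0.1,"dy":-0.1,"dz":3.3,"rx":0,"ry":0.01,"rz":0,"claw":0.67},{"dx":0.1,"dy":-0.1,"dz":3.3,"rx":0,"ry":0.01,"rz":0,"claw":0.67}])

```text
time: 28.55
tool_pos: [0.4815, -0.0215, 0.0389]
tool_rot: [0.001, -0.042, 0.999, -0.002]
contact_force: [0.5, 0.0, 0.5]
gripper_width: 0.331
```

>>> play_rows(commands=[{"dx":0,"dy":0,"dz":0,"rx":0,"ry":0,"rz":0,"claw":0.67},{"dx":0,"dy":0,"dz":-4,"rx":0,"ry":0,"rz":0,"claw":0.67},{"dx":0,"dy":0,"dz":-9,"rx":0,"ry":0,"rz":0,"claw":0.6},{"dx":0,"dy":-3,"dz":-14,"rx":0,"ry":0,"rz":0,"claw":0.5},{"dx":0,"dy":-7,"dz":-18,"rx":0,"ry":0,"rz":0,"claw":0.5}])

```text
time: 29.05
tool_pos: [0.4871, -0.0807, 0.2124]
tool_rot: [0.003, -0.044, 0.999, -0.003]
contact_force: [2.0, -0.5, -0.0]
gripper_width: 0.503
```

```bash
python3 - <<'E'
from h import *
s=st(); im=grab_frame('wrist'); cv2.imwrite('pics/w26.png',im)
im=grab_frame('side'); cv2.imwrite('pics/s26.png',im)
go([.578,-.4145,.10],down(np.radians(100)))
E
```

```text
t 29.15 pos [ 0.4902 -0.0845  0.2169] w 0.497 rel [ -5.9  -33.48  12.14] [0.002 0.02  1.477]
```

View pics/w26.png

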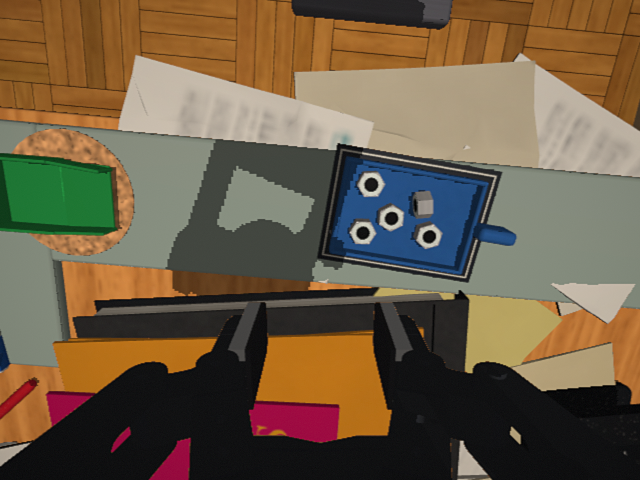

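View pics/s26.png

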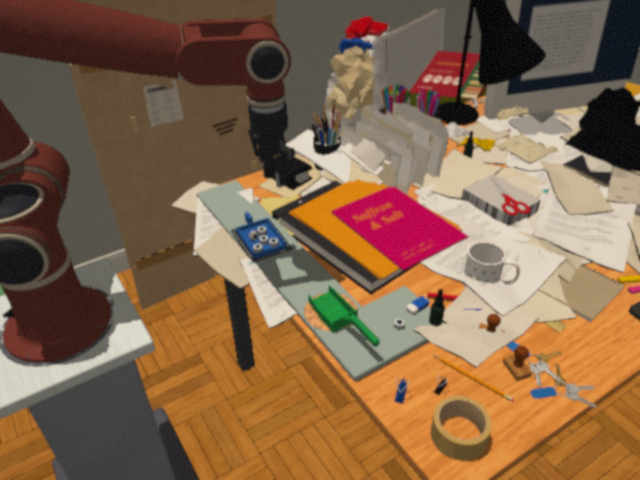

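Five nuts are in the tray and the last stray is unmoved at (399,322). I'll fetch it.

>>> play_rows(commands=[{"dx":-1,"dy":-5,"dz":0,"rx":0,"ry":0,"rz":0.12,"claw":0.5},{"dx":-2,"dy":-10,"dz":0,"rx":0,"ry":0,"rz":0.26,"claw":0.5},{"dx":-3,"dy":-15,"dz":0,"rx":0,"ry":0,"rz":0.4,"claw":0.5},{"dx":-4,"dy":-20,"dz":2,"rx":0,"ry":0,"rz":0.54,"claw":0.5},{"dx":-5,"dy":-25,"dz":4,"rx":0,"ry":0,"rz":0.68,"claw":0.5}])

```text
time: 29.65
tool_pos: [0.5571, -0.3163, 0.1869]
tool_rot: [0.01, 0.298, 0.955, -0.002]
contact_force: [0.7, -0.3, 0.3]
gripper_width: 0.5
```

```bash
python3 - <<'E'
from h import *
go([.578,-.4145,.10],down(np.radians(100)))
E
```

```text
t 29.65 pos [ 0.5571 -0.3163  0.1869] w 0.5 rel [-7.12 -6.9   8.82] [0.009 0.019 0.791]
```

>>> play_rows(commands=[{"dx":-4,"dy":-4,"dz":2,"rx":0,"ry":0,"rz":0.15,"claw":0.55},{"dx":-7.1,"dy":-6.9,"dz":5,"rx":0,"ry":0.01,"rz":0.3,"claw":0.55},{"dx":-7.1,"dy":-6.9,"dz":7,"rx":0,"ry":0.01,"rz":0.45,"claw":0.55},{"dx":-7.1,"dy":-6.9,"dz":8.8,"rx":0,"ry":0.01,"rz":0.6,"claw":0.55},{"dx":-7.1,"dy":-6.9,"dz":8.8,"rx":0,"ry":0.01,"rz":0.74,"claw":0.55}])

```text
time: 30.15
tool_pos: [0.5756, -0.4129, 0.0945]
tool_rot: [0.001, 0.626, 0.78, 0.003]
contact_force: [0.2, -0.3, -0.9]
gripper_width: 0.449
```

```bash
python3 - <<'E'
from h import *
s=st(); im=grab_frame('wrist'); cv2.imwrite('pics/w27.png',im); c=cam('wrist',s); print(proj(c,[.578,-.4145,.028]))
go([.578,-.4145,.06],down(np.radians(100)))
import pickle; pickle.dump(s,open('w27.pkl','wb'))
cv2.imwrite('pics/w27z.png',cv2.resize(im[220:320,260:380],None,fx=6,fy=6,interpolation=cv2.INTER_CUBIC))
E
```

```text
[323.79069413 268.98186976]
t 30.2 pos [ 0.5764 -0.4133  0.0965] w 0.446 rel [-0.15  0.1   3.65] [0.008 0.    0.041]
```

View pics/w27.png

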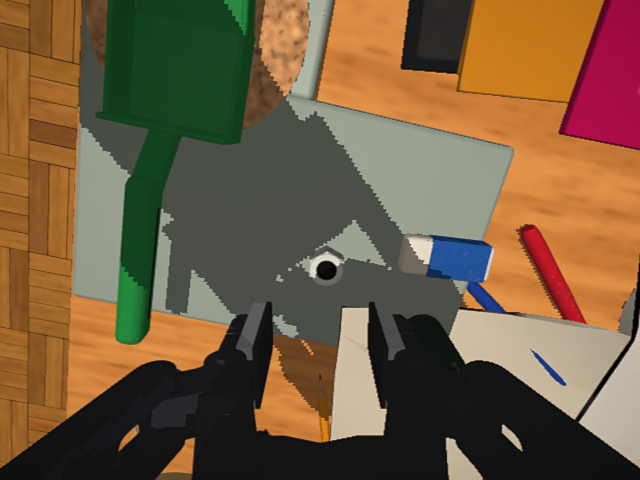

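View pics/w27z.png

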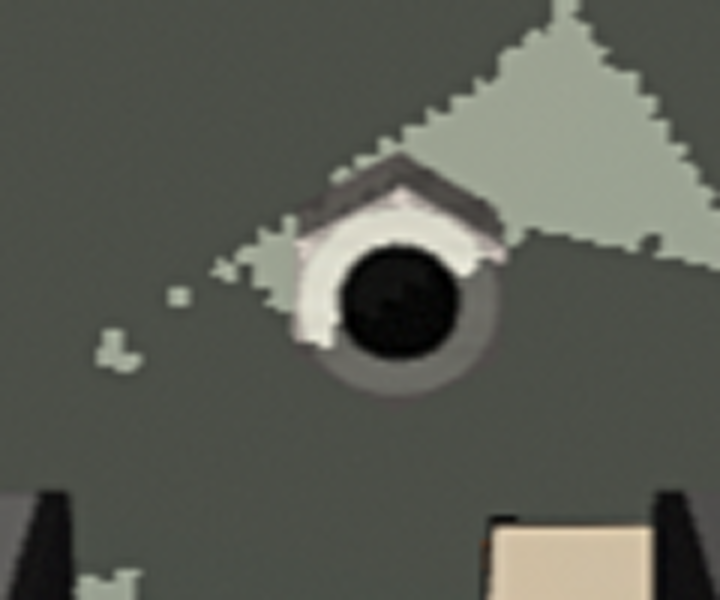

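```bash
python3 - <<'E'
from h import *
import pickle
s=pickle.load(open('w16.pkl','rb')); c=cam('wrist',s); print('bottle base',ray(c,(490,242),.0),'top',ray(c,(535,272),.09))
c=cam('side'); print(ray(c,(438,324),.0), ray(c,(438,292),.09))
s=st(); c=cam('wrist',s); n=ray(c,(326.5,270.3),.028); print(n)
go([n[0],n[1],.018],down(np.radians(102.5)))
E
```

```text
bottle base [ 0.66065368 -0.45566975  0.        ] top [ 0.65759344 -0.45299127  0.09      ]
[ 0.66079475 -0.44457347  0.        ] [ 0.65321977 -0.43784328  0.09      ]
[ 0.58084287 -0.41618272  0.028     ]
t 30.2 pos [ 0.5764 -0.4133  0.0965] w 0.446 rel [-0.37  0.31  7.85] [ 0.008  0.    -0.003]
```

>>> play_rows(commands=[{"dx":-0.3,"dy":0.3,"dz":2,"rx":0,"ry":0,"rz":0,"claw":0.58},{"dx":-0.3,"dy":0.3,"dz":4,"rx":0,"ry":0,"rz":0,"claw":0.58},{"dx":-0.3,"dy":0.3,"dz":5,"rx":0,"ry":0,"rz":0,"claw":0.58},{"dx":-0.3,"dy":0.3,"dz":5,"rx":0,"ry":0,"rz":0,"claw":0.58}])

```text
time: 30.6
tool_pos: [0.5794, -0.4143, 0.0444]
tool_rot: [0.001, 0.626, 0.779, 0.003]
contact_force: [0.2, -0.2, -0.2]
gripper_width: 0.421
```

```bash
python3 - <<'E'
from h import *
go([.5805,-.4158,.018],down(np.radians(102.5)))
E
```

```text
t 30.6 pos [ 0.5794 -0.4143  0.0444] w 0.421 rel [-0.18  0.05  2.64] [ 0.006 -0.003 -0.001]
```

>>> play_rows(commands=[{"dx":-0.15,"dy":0.05,"dz":1.3,"rx":0,"ry":0,"rz":0,"claw":0.58},{"dx":-0.15,"dy":0.05,"dz":2.4,"rx":0,"ry":0,"rz":0,"claw":0.58},{"dx":-0.15,"dy":0.05,"dz":2.6,"rx":0,"ry":0,"rz":0,"claw":0.58},{"dx":-0.15,"dy":0.05,"dz":2.6,"rx":0,"ry":0,"rz":0,"claw":0.8},{"dx":-0.15,"dy":0.05,"dz":2.6,"rx":0,"ry":0,"rz":0,"claw":1}])

```text
time: 31.1
tool_pos: [0.5806, -0.4158, 0.0189]
tool_rot: [0.001, 0.626, 0.779, 0.003]
contact_force: [0.6, 0.2, 0.4]
gripper_width: 0.21
```

>>> play_rows(commands=[{"dx":0,"dy":0,"dz":0,"rx":0,"ry":0,"rz":0,"claw":1},{"dx":0,"dy":0,"dz":0,"rx":0,"ry":0,"rz":0,"claw":1},{"dx":0,"dy":0,"dz":-2,"rx":0,"ry":0,"rz":0,"claw":1},{"dx":0,"dy":0,"dz":-6,"rx":0,"ry":0,"rz":0,"claw":1},{"dx":0,"dy":0,"dz":-11,"rx":0,"ry":0,"rz":0,"claw":1}])

```text
time: 31.6
tool_pos: [0.5788, -0.4151, 0.1287]
tool_rot: [-0.001, 0.626, 0.779, 0.003]
contact_force: [1.1, -0.2, -0.4]
gripper_width: 0.208
```

```bash
python3 - <<'E'
from h import *
im=grab_frame('wrist'); cv2.imwrite('pics/w28.png',im)
im=grab_frame('side'); cv2.imwrite('pics/s28.png',cv2.resize(im[170:380,180:460],None,fx=2.85,fy=2.85,interpolation=cv2.INTER_CUBIC))
a=np.radians(85.4); o=np.array([479.3,-8]); print(o+40*np.array([np.cos(a),np.sin(a)])+16*np.array([-np.sin(a),np.cos(a)]))
go([.467,.033,.10],down(np.radians(102)))
E
```

```text
[466.55949492  33.15433793]
t 31.7 pos [ 0.5844 -0.42    0.1416] w 0.207 rel [46.82 -1.78  3.53] [0.017 0.013 0.008]
```

View pics/w28.png

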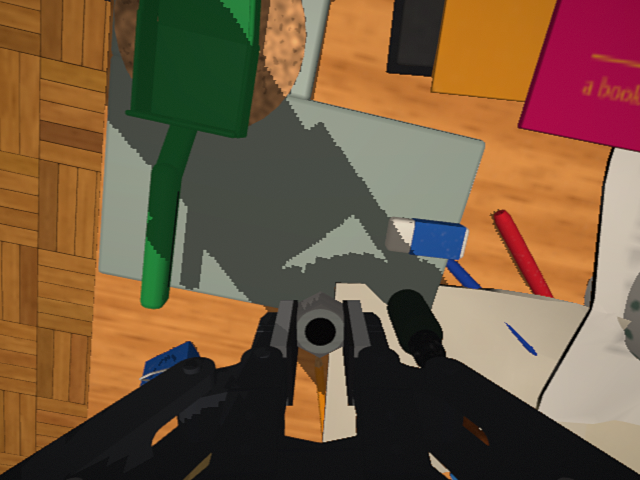

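View pics/s28.png

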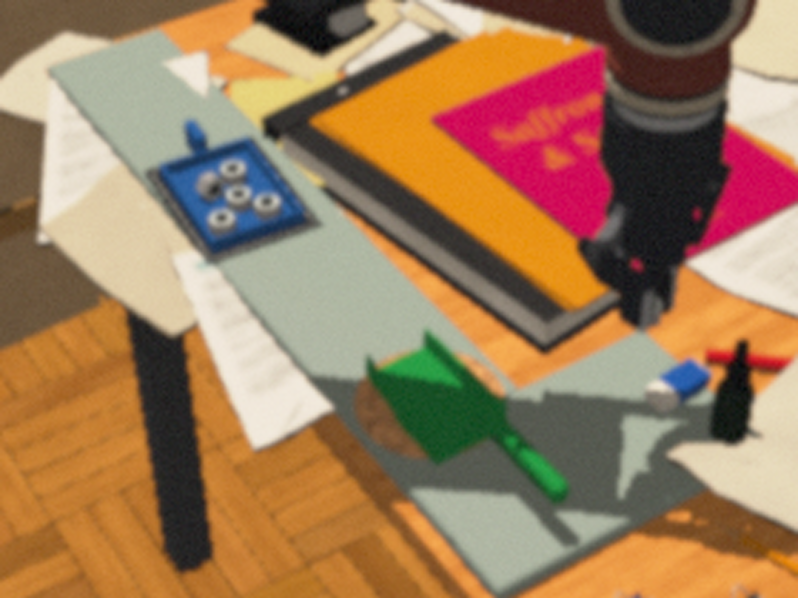

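>>> play_rows(commands=[{"dx":3,"dy":-0.1,"dz":0,"rx":0,"ry":0,"rz":0,"claw":1},{"dx":8,"dy":-0.3,"dz":0,"rx":0,"ry":0,"rz":0,"claw":1},{"dx":13,"dy":-0.5,"dz":0,"rx":0.01,"ry":0,"rz":0,"claw":1},{"dx":18,"dy":-0.7,"dz":0,"rx":0.01,"ry":0,"rz":0,"claw":1},{"dx":23,"dy":-0.9,"dz":0,"rx":0.01,"ry":0.01,"rz":0,"claw":1}])

```text
time: 32.2
tool_pos: [0.526, -0.1959, 0.1403]
tool_rot: [0.005, 0.626, 0.779, 0.002]
contact_force: [1.1, 0.2, 0.3]
gripper_width: 0.208
```

```bash
python3 - <<'E'
from h import *
go([.4645,.0295,.10],down(np.radians(95)))
E
```

```text
t 32.2 pos [ 0.526  -0.1959  0.1403] w 0.208 rel [23.35 -1.19  3.93] [0.01  0.003 0.129]
```

>>> play_rows(commands=[{"dx":5,"dy":-0.2,"dz":0,"rx":0,"ry":0,"rz":0.03,"claw":1},{"dx":10,"dy":-0.5,"dz":0,"rx":0.01,"ry":0,"rz":0.06,"claw":1},{"dx":15,"dy":-0.8,"dz":0,"rx":0.01,"ry":0,"rz":0.09,"claw":1},{"dx":20,"dy":-1,"dz":1,"rx":0.01,"ry":0,"rz":0.13,"claw":1},{"dx":23.3,"dy":-1.2,"dz":2,"rx":0.01,"ry":0,"rz":0.13,"claw":1}])

```text
time: 32.7
tool_pos: [0.4645, 0.0313, 0.1214]
tool_rot: [0.003, 0.676, 0.737, 0.0]
contact_force: [0.4, 1.1, 0.4]
gripper_width: 0.209
```

```bash
python3 - <<'E'
from h import *
go([.4645,.0295,.06],down(np.radians(95)))
s=st(); im=grab_frame('wrist'); cv2.imwrite('pics/w29.png',im)
E
```

```text
t 32.7 pos [0.4645 0.0313 0.1214] w 0.209 rel [-0.15 -0.04  6.14] [0.004 0.004 0.   ]
```

View pics/w29.png

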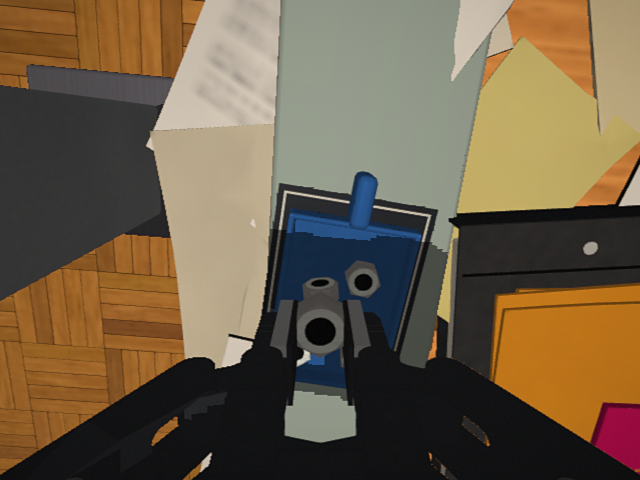

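```bash
python3 - <<'E'
from h import *
s=st(); c=cam('wrist',s)
print(ray(c,(320,285),.037),ray(c,(362,281),.031), 'target px',proj(c,[.4645,.0295,.03]))
print('tray far corners',ray(c,(291,210),.031),ray(c,(421,240),.031), 'tab',ray(c,(366,175),.045),ray(c,(361,225),.045))
E
```

```text
[0.46260703 0.01649656 0.037     ] [0.48917419 0.01914468 0.031     ] target px [324.85740281 261.85911479]
tray far corners [0.44111084 0.06087099 0.031     ] [0.52204991 0.04931582 0.031     ] tab [0.48170192 0.0870091  0.045     ] [0.48235365 0.05869743 0.045     ]
```

```bash
python3 - <<'E'
from h import *
go([.457,-.012,.039],down(np.radians(95)))
E
```

```text
t 32.75 pos [0.4617 0.0348 0.1185] w 0.209 rel [-4.62 -0.88  7.95] [-0.001 -0.     0.003]
```

>>> play_rows(commands=[{"dx":-2.5,"dy":-0.5,"dz":0,"rx":0,"ry":0,"rz":0,"claw":1},{"dx":-4.6,"dy":-0.8,"dz":1,"rx":0,"ry":0,"rz":0,"claw":1},{"dx":-4.6,"dy":-0.8,"dz":3,"rx":0,"ry":0,"rz":0,"claw":1},{"dx":-4.6,"dy":-0.8,"dz":5,"rx":0,"ry":0,"rz":0,"claw":1},{"dx":-4.6,"dy":-0.8,"dz":5,"rx":0,"ry":0,"rz":0,"claw":1}])

```text
time: 33.25
tool_pos: [0.4562, -0.0117, 0.0671]
tool_rot: [-0.002, 0.675, 0.738, -0.001]
contact_force: [-1.1, -0.7, -0.5]
gripper_width: 0.206
```

```bash
python3 - <<'E'
from h import *
go([.457,-.012,.039],down(np.radians(95)))
s=st(); im=grab_frame('wrist'); cv2.imwrite('pics/w30.png',im)
E
```

```text
t 33.25 pos [ 0.4562 -0.0117  0.0671] w 0.206 rel [-0.04  0.09  2.81] [-0.005 -0.001  0.003]
```

View pics/w30.png

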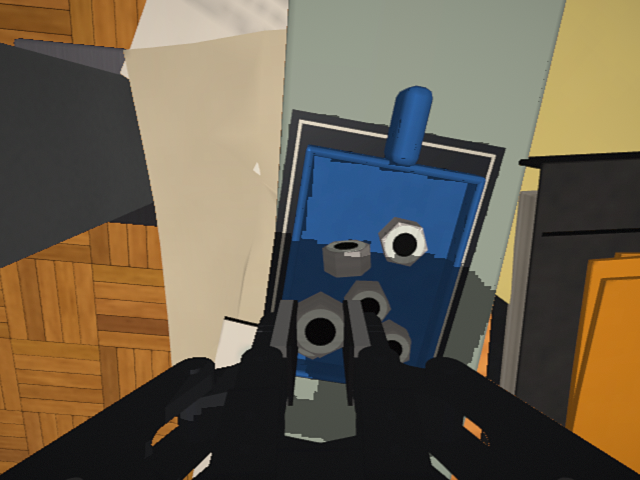

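>>> play_rows(commands=[{"dx":0,"dy":0.1,"dz":1.3,"rx":0,"ry":0,"rz":0,"claw":1},{"dx":0,"dy":0.1,"dz":2.5,"rx":0,"ry":0,"rz":0,"claw":1},{"dx":0,"dy":0.1,"dz":2.7,"rx":0,"ry":0,"rz":0,"claw":1},{"dx":0,"dy":0.1,"dz":2.7,"rx":0,"ry":0,"rz":0,"claw":0.68},{"dx":0,"dy":0.1,"dz":2.7,"rx":0,"ry":0,"rz":0,"claw":0.68}])

```text
time: 33.8
tool_pos: [0.4584, -0.0117, 0.0417]
tool_rot: [-0.001, 0.674, 0.738, -0.001]
contact_force: [-0.1, -0.2, 0.6]
gripper_width: 0.322
```

>>> play_rows(commands=[{"dx":0,"dy":0,"dz":0,"rx":0,"ry":0,"rz":0,"claw":0.68},{"dx":0,"dy":0,"dz":-3,"rx":0,"ry":0,"rz":0,"claw":0.68},{"dx":-2,"dy":0,"dz":-8,"rx":0,"ry":0,"rz":0,"claw":0.6},{"dx":-5,"dy":0,"dz":-13,"rx":0,"ry":0,"rz":0,"claw":0.5},{"dx":-9,"dy":0,"dz":-18,"rx":0,"ry":0,"rz":0,"claw":0.5}])

```text
time: 34.3
tool_pos: [0.4657, -0.086, 0.2037]
tool_rot: [0.0, 0.674, 0.739, 0.0]
contact_force: [0.7, -1.2, -0.0]
gripper_width: 0.498
```

>>> play_rows(commands=[{"dx":-4,"dy":0,"dz":-4,"rx":0,"ry":0,"rz":0,"claw":0.5},{"dx":-6,"dy":0,"dz":-6,"rx":0,"ry":0,"rz":0,"claw":0.5},{"dx":-6,"dy":0,"dz":-6,"rx":0,"ry":0,"rz":0,"claw":0.5},{"dx":-6,"dy":0,"dz":-6,"rx":0,"ry":0,"rz":0,"claw":0.5}])

```text
time: 34.7
tool_pos: [0.4713, -0.146, 0.2643]
tool_rot: [0.001, 0.674, 0.739, 0.0]
contact_force: [-0.8, -0.7, -1.1]
gripper_width: 0.499
```

```bash
python3 - <<'E'
from h import *
import pickle
s=st(); im=grab_frame('wrist'); cv2.imwrite('pics/w31.png',im); pickle.dump(s,open('w31.pkl','wb'))
im=grab_frame('side'); cv2.imwrite('pics/s31.png',cv2.resize(im[170:380,180:460],None,fx=2.85,fy=2.85,interpolation=cv2.INTER_CUBIC))
print(s['tool_pos'])
E
```

```text
[ 0.47134587 -0.14602743  0.26429075]
```

View pics/w31.png

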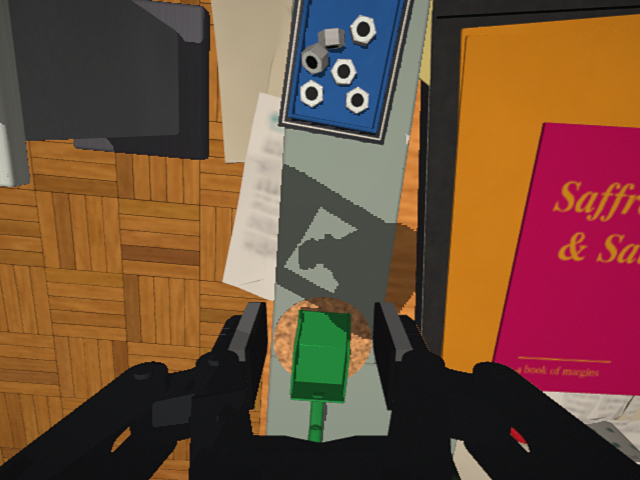

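View pics/s31.png

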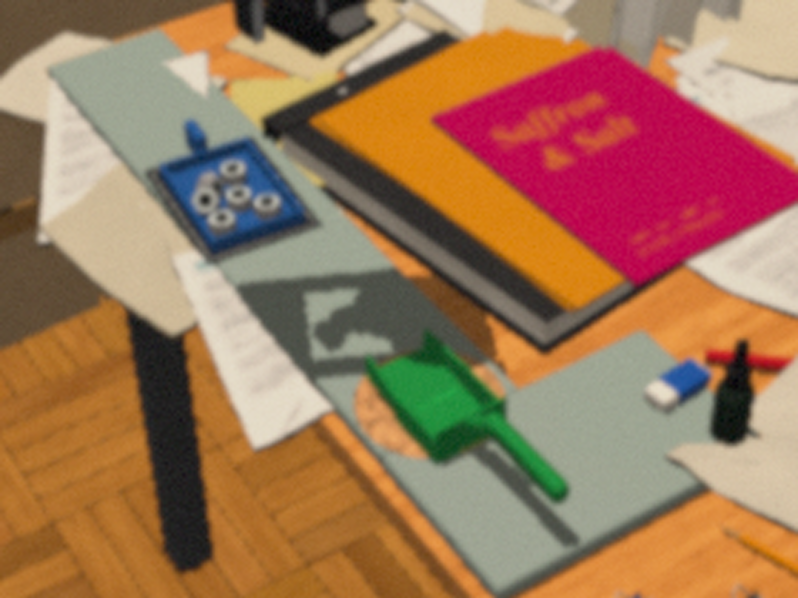

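```bash
python3 - <<'E'
from h import *
go([.46,-.01,.25],down(np.radians(175)))
E
```

```text
t 34.8 pos [ 0.4705 -0.1448  0.2621] w 0.508 rel [13.51  0.21  1.23] [-1.000e-03 -3.000e-03 -1.391e+00]
```

>>> play_rows(commands=[{"dx":5,"dy":0,"dz":0,"rx":0,"ry":0,"rz":-0.15,"claw":0.5},{"dx":10,"dy":0.2,"dz":0.5,"rx":0,"ry":0,"rz":-0.3,"claw":0.5},{"dx":13.5,"dy":0.2,"dz":1.2,"rx":0,"ry":0,"rz":-0.45,"claw":0.5},{"dx":13.5,"dy":0.2,"dz":1.2,"rx":0,"ry":0,"rz":-0.6,"claw":0.5},{"dx":13.5,"dy":0.2,"dz":1.2,"rx":0,"ry":0,"rz":-0.75,"claw":0.5}])

```text
time: 35.3
tool_pos: [0.4585, -0.0077, 0.2478]
tool_rot: [-0.003, 0.351, 0.936, -0.0]
contact_force: [-0.6, -0.2, 0.9]
gripper_width: 0.5
```

>>> play_rows(commands=[{"dx":0,"dy":0,"dz":0,"rx":0,"ry":0,"rz":-0.15,"claw":0.2},{"dx":0,"dy":0,"dz":0,"rx":0,"ry":0,"rz":-0.3,"claw":0.2},{"dx":0,"dy":0,"dz":0,"rx":0,"ry":0,"rz":-0.45,"claw":0.2},{"dx":0,"dy":0,"dz":0,"rx":0,"ry":0,"rz":-0.6,"claw":0.2},{"dx":0,"dy":0,"dz":0,"rx":0,"ry":0,"rz":-0.65,"claw":0.2}])

```text
time: 35.8
tool_pos: [0.4573, -0.0064, 0.2457]
tool_rot: [-0.005, 0.031, 1.0, 0.001]
contact_force: [0.0, -0.7, 0.2]
gripper_width: 0.8
```

>>> play_rows(commands=[{"dx":0,"dy":0,"dz":0,"rx":0,"ry":0,"rz":0,"claw":0.2},{"dx":0,"dy":0,"dz":0,"rx":0,"ry":0,"rz":0,"claw":0.2},{"dx":0,"dy":0,"dz":0,"rx":0,"ry":0,"rz":0,"claw":0.2}])

```text
time: 36.1
tool_pos: [0.4568, -0.0059, 0.2448]
tool_rot: [-0.005, 0.031, 0.999, 0.001]
contact_force: [-0.5, 0.0, 0.5]
gripper_width: 0.801
```

```bash
python3 - <<'E'
from h import *
import pickle
s=st(); im=grab_frame('wrist'); cv2.imwrite('pics/w32.png',im); pickle.dump(s,open('w32.pkl','wb'))
c=cam('wrist',s); u,v=proj(c,[.48,-.005,.02]).astype(int); print(u,v,s['tool_pos'])
u0,v0=max(u-90,0),max(v-65,0); print(u0,v0)
cv2.imwrite('pics/w32z.png',cv2.resize(im[v0:v0+130,u0:u0+180],None,fx=4.4,fy=4.4,interpolation=cv2.INTER_CUBIC))
E
```

```text
321 236 [ 0.45676823 -0.00592934  0.24481348]
231 171
```

View pics/w32z.png

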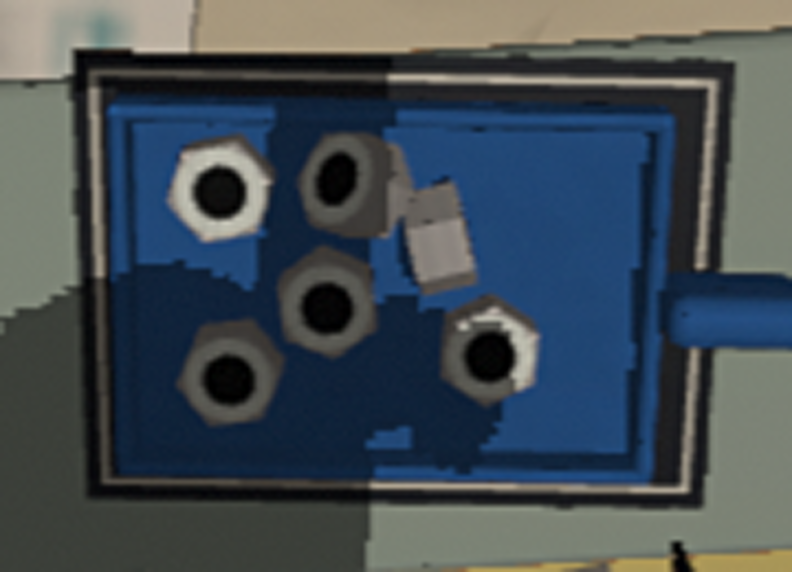

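```bash
python3 - <<'E'
from h import *
import pickle
s=pickle.load(open('w32.pkl','rb')); c=cam('wrist',s)
quad(c,[(73,48),(734,63),(702,507),(88,498)],.0165,4.4,231,171)
quad(c,[(90,70),(718,82),(688,492),(103,482)],.0165,4.4,231,171)
quad(c,[(107,102),(677,112),(651,482),(117,472)],.031,4.4,231,171)
E
```

```text
[480.6  -5.6] [(142.9, 85.0), (143.2, 85.4), (104.1, -4.8), (103.2, -4.6)]
[480.9  -5.5] [(136.2, 85.2), (136.1, 85.2), (95.4, -4.7), (95.4, -4.8)]
[478.9  -8. ] [(119.4, 85.3), (119.2, 85.1), (82.6, -4.8), (83.0, -5.0)]
```

All six nuts are in the tray. It sits about 3 mm from the mat's centre and is square to within 0.3°. One last look at the scoop and the surroundings before handing in.

```bash
python3 - <<'E'
from h import *
im=grab_frame('side'); cv2.imwrite('pics/s33.png',cv2.resize(im[170:380,180:460],None,fx=2.85,fy=2.85,interpolation=cv2.INTER_CUBIC))
E
```

```text
(no output)
```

View pics/s33.png

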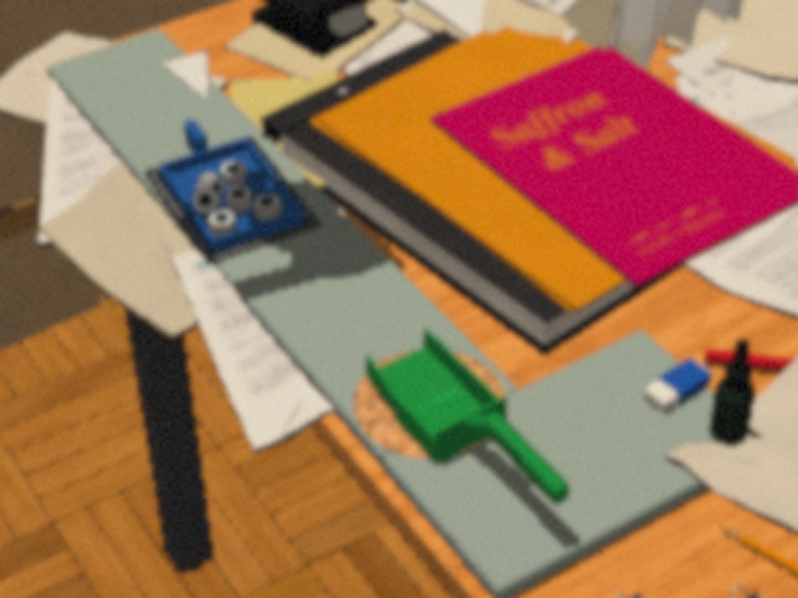

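The scoop stands empty on the cork at (435,400), the board is clear of nuts, and the eraser and bottle haven't moved.

```bash
python3 -c "
from plant import ticket,monitor
print(ticket.job_done(), monitor.state()['time'])"
```

```text
the job is handed in; nothing more can be done
the job is handed in; nothing more can be done
```

The job is handed in, at about 36 s on the robot's clock. All six nuts are in the blue tray: two from the scoop and four that lay loose.

- **Tray:** I slid it by its tab, without lifting, onto the mat. In the last wrist picture its centre measured (479, -8) mm and the mat's (480.7, -5.5) mm. That leaves it about 3 mm off centre and square within about 0.3°. A single earlier view put the offset nearer 0, so the two measurements disagree by the camera tolerance; I left it as it was.
- **Pour:** I kept the scoop's lip over the tray at 42–46 mm (23–27 mm above its floor) and tipped it to 47°, until the scoop was empty.
- **Scoop:** It stands level on the cork pad where it was before, as seen in the side view.
- **Loose nuts:** I picked up all four and dropped them into the tray. None is left on the board.
- **How the nuts lie:** Two are not flat. One from the scoop stands on edge, and one dropped nut leans against it. Both are inside the walls.
- **Other things:** In the last side view the eraser and bottle stand where they were. The binder clip was outside that picture; it looked untouched earlier. I did not notice any knock to the tray or the loose nuts.

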